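# Unpile the spin-coating accessories into their dishes

### The arm

A 6-joint arm with a two-finger parallel gripper is mounted at the origin on a cart in front of the work surface, level with it; the furniture and walls round the work are solid. World frame = base frame: x ahead of the robot, y to its left, z up, the work surface at z = 0. Lengths are in mm, angles in rad, forces in N, time in s.
With the tool pointing down it reaches from about 350 to 875 mm from the base axis. Payload 4.2 kg.
Tool frame: the origin (TCP) lies midway between the tips of the shut fingers; the grasp point (between the pads) lies 19 mm behind it; z points along the fingers, y is the line along which they close (so a half turn about z gives the same grasp; the last joint's range is limited). The gripper opens to 85 mm and grips with 20 to 120 N. Pads are 22 mm wide; open, the fingers measure 114 mm over their backs; the gripper's body (76 mm by 85 mm) begins 54 mm behind the grasp point. The pads swing forward as they close: fully open they stand 13 mm farther back than shut.
Start: joints at [1.41, 0.385, 0.008, 0, -1.194, -0.259], TCP at [254.703, 570.724, 209.212] pointing down, gripper open.
Joint ranges: [-3.14, 3.14], [-1.21, 2.06], [-1.07, 1.41], [-3.16, 2.05], [-2.99, -0.16], [-3.1, 3.1]. Speed limits (rad/s): [2.79, 2.79, 3.14, 3.14, 3.14, 3.14].

### API

Orientations are given as a unit quaternion [x, y, z, w].
In Python, from bench import read_state, get_image, job_done gives the robot as it stands.
- The arm moves only by the shell command python3 -m jog 'ROWS'. ROWS is JSON, a list of rows, each a list of 3 entries, a list of its own where there are three numbers: the shift along the world's x, y, z scaled (see below), then the turn, a rotation vector about the world's x, y, z scaled (see below), then the gripper's target within -1 to 1 (shut at 1, half-way at 0, fully open at -1). In form: [[[x, y, z], [wx, wy, wz], claw], ...]. A call has 1 to 20 rows; each row is the pose to reach, as a shift and turn from the pose commanded when the call began; what a row does not reach only later rows make up. The controller multiplies each number of a shift by 10 cm and each number of a turn by 120 degrees. A row lasts 1/10 s, in which the tool goes at most 50 mm and 8.59 degrees, less where a joint would pass 70% of its speed; a pose out of reach is approached as far as the arm can. A call with a number of a shift or a turn outside -1 to 1 is refused whole. A call with a gripper value outside its range is refused whole. The fingers move at their own pace and stop on an object; the grip force is fixed at half the most. Time passes only in rows, so rows that repeat a pose let the fingers close. It gives the time, the measured TCP pose, the force, the opening and the grip force at its end, in the units of the state.
- read_state(): the state, without advancing time (a new reading comes with each control period).
- get_image(name): name is "scene" or "top" or "wrist"; returns a dict with "frame" (420x560x3 uint8, red, green, blue), "range_z" (420x560 float32, mm along the optical axis (not along the pixel's ray), 0 where there is no reading), "fx", "fy", "cx", "cy" (pixels), "R" (3x3) and "t" (3): a world point X has camera coordinates R X + t. Camera axes: x right, y down, z forward; pixel columns grow to the right and rows downward; lengths in mm; the calibration is good to about 2 mm. A picture is of the moment at which its call begins.
- job_done(): hands the job in; it is judged then, once.
The state is a dict: "clock": time; "joints": joint angles; "joint_vel": joint speeds; "joint_efforts": joint torques, N m; "position": TCP position; "ee_rot": TCP orientation; "contact_force": force on the tool from outside, world axes, zero at the start; "wrist_torque": the same for the moment, N m; "gripper_width": finger opening in mm; "grasp_force": force on a finger pad.
Only numpy, scipy, OpenCV 4.12 (cv2) and the standard library are available. Lean on these libraries where they do the work, as an engineer would, in place of code of your own. Each camera call takes 0.05 s, during which the arm holds its last target. There are 200 camera calls.

### The job

Take the pile on the bench apart from the top, one thing at a time, leaving the rest of the pile standing where it is until its turn. Set each thing upright and flat in the black dish made for it: the loupe in the smallest round dish, the metal chuck in the middle-sized round dish, the wafer carrier in the largest round dish and the carton in the rectangular dish, long side along long side. Do not shift or knock over the black case with the white cap and the small brown black-capped vial that stand nearby.

Things in the scene. Friction and masses are not known exactly. Their poses are not given: they have to be found in the camera images.
- eye_loupe: Black eye loupe, top of the pile: upright round cup 41 mm across, 38 mm high, with a slightly narrower waist (34 mm across) 19 to 25 mm above its underside. Origin: centre of its underside; z up its axis. Stays upright.
- chuck: Bright metal spin-coater chuck, second from the top of the pile: a stepped disc, 54 mm across with upright sides in its lower 8 mm, narrowing to 42 mm at the top; grip it by that lower rim, 17 mm high, with rings cut in its top. Origin: centre of its underside; z up its axis.
- carrier: Round white wafer carrier with a black lower half, third from the top: 66 mm across (64 mm in its lower 8 mm), 16 mm high, lid fixed. It overhangs the long sides of the carton below by 8.5 mm, and the carton's ends stick out 3.5 mm beyond it; so at its lower edge the fingers have room when closing along the carton's x. Origin: centre of its underside; z up its axis.
- carton: Closed beige cardboard carton at the bottom of the pile, standing on the table: 49 mm along its x, 73 mm along its y, 30 mm high. Origin: centre of its underside. The things of the pile are centred on one another to about 2 mm; the pile is 101 mm high.
- loupe_dish: Smallest round dish, for the loupe: 59 mm across inside, 67 mm outside. Black plastic, fixed to the table. Floor 2 mm thick, rim 4 mm wide, its top 3 mm above the floor (5 mm above the table). Origin: centre of the underside, on the table; the thing's origin therefore belongs 2 mm above it.
- chuck_dish: Middle-sized round dish, for the chuck: 72 mm across inside, 80 mm outside. Black plastic, fixed to the table. Floor 2 mm thick, rim 4 mm wide, its top 3 mm above the floor (5 mm above the table). Origin: centre of the underside, on the table; the thing's origin therefore belongs 2 mm above it.
- carrier_dish: Largest round dish, for the wafer carrier: 84 mm across inside, 92 mm outside. Black plastic, fixed to the table. Floor 2 mm thick, rim 4 mm wide, its top 3 mm above the floor (5 mm above the table). Origin: centre of the underside, on the table; the thing's origin therefore belongs 2 mm above it.
- box_dish: Rectangular dish, for the carton: inside 67 mm along its x and 91 mm along its y, outside 75 x 99 mm. The carton's y belongs along the dish's y, either way round. Black plastic, fixed to the table. Floor 2 mm thick, rim 4 mm wide, its top 3 mm above the floor (5 mm above the table). Origin: centre of the underside, on the table; the thing's origin therefore belongs 2 mm above it.
- case: Bystander: round black case with a white ribbed cap, 46 mm across, 52 mm high, standing loose on the table. Origin: centre of its underside. To be left alone.
- brown_vial: Bystander: small brown vial with a black cap, 21 mm across, 52 mm high, standing loose on the table. Origin: centre of its underside. To be left alone.
There are look-alikes about, which are no part of the job. What is shaped like the carrier but turquoise or yellow is not meant.

How it is judged (in metres and radians):
On the way, in this order (a step that is already met when the one before it is completed fails the run):
1. the eye loupe sits flat in its own dish, while what lay below it still stands where it stood (horizontal distance between eye_loupe and loupe_dish below 0.0105 m and z of eye_loupe in the frame of loupe_dish between 0.0003 and 0.0042 m and angle between eye_loupe's own z axis and vertical below 0.04 rad and linear speed of eye_loupe below 0.03 m/s and distance of each of chuck, carrier, carton from where it was at the start of the episode below 0.03 m), for 0.2 s.
2. the chuck sits flat in its own dish, while what lay below it still stands where it stood (horizontal distance between chuck and chuck_dish below 0.0105 m and z of chuck in the frame of chuck_dish between 0.0003 and 0.0042 m and angle between chuck's own z axis and vertical below 0.04 rad and linear speed of chuck below 0.03 m/s and distance of each of carrier, carton from where it was at the start of the episode below 0.03 m), for 0.2 s.
3. the wafer carrier sits flat in its own dish, while what lay below it still stands where it stood (horizontal distance between carrier and carrier_dish below 0.0105 m and z of carrier in the frame of carrier_dish between 0.0003 and 0.0042 m and angle between carrier's own z axis and vertical below 0.04 rad and linear speed of carrier below 0.03 m/s and distance of carton from where it was at the start of the episode below 0.03 m), for 0.2 s.
4. the carton sits flat in its own dish (horizontal distance between carton and box_dish below 0.0105 m and z of carton in the frame of box_dish between 0.0003 and 0.0042 m and angle between carton's own z axis and vertical below 0.04 rad and linear speed of carton below 0.03 m/s and angle between the y axis of carton and the y axis of box_dish, either way round below 0.3 rad), for 0.2 s.
At the end, for the whole second after the job is handed in: The loupe, chuck, wafer carrier and carton each rest flat on the floor of their own dish (centres within 10.5 mm of the dish's centre, tilt under 0.04 rad, carton's long side within 0.3 rad of the dish's), released and still; the case and the brown vial stand within 30 mm of where they stood (all of step 4 and horizontal distance between eye_loupe and loupe_dish below 0.0105 m and z of eye_loupe in the frame of loupe_dish between 0.0003 and 0.0042 m and angle between each of eye_loupe, chuck, carrier's own z axis and vertical below 0.04 rad and linear speed of each of eye_loupe, chuck, carrier below 0.03 m/s and horizontal distance between chuck and chuck_dish below 0.0105 m and z of chuck in the frame of chuck_dish between 0.0003 and 0.0042 m and horizontal distance between carrier and carrier_dish below 0.0105 m and z of carrier in the frame of carrier_dish between 0.0003 and 0.0042 m and distance of each of case, brown_vial from where it was at the start of the episode below 0.03 m); the robot touches nothing.
It fails at once if the black case with the white cap is shifted more than 30 mm or knocked over (distance of case from where it was at the start of the episode above 0.03 m or angle between case's own z axis and vertical above 0.5 rad).
It fails at once if the brown vial is shifted more than 30 mm or knocked over (distance of brown_vial from where it was at the start of the episode above 0.03 m or angle between brown_vial's own z axis and vertical above 0.5 rad).
It also fails if it takes over 96 s, if anything falls off the work surface, if the arm or the gripper's body presses on something with over 40 N, if the wrist force passes 120 N, or if a joint passes its speed limit or range.

## Working session

There is one attempt and no reset: what is moved stays moved. The work goes in short steps, Python scripts to look and compute and a shell command to move; the robot and the scene stay as the last step left them, time stands still between calls to the robot, and variables do not carry over. Pictures are saved under pics/ and viewed, at most 14 in all, crops included, and the job is handed in when it is done.

```bash
ls; mkdir -p pics; cat > h.py <<'E'
import numpy as np, cv2
from bench import read_state, get_image, job_done
def save(n,im): cv2.imwrite(f'pics/{n}.png', cv2.cvtColor(im,cv2.COLOR_RGB2BGR))
def pts(d):
    z=d['range_z'].astype(float); v,u=np.mgrid[:z.shape[0],:z.shape[1]]
    c=np.stack([(u-d['cx'])/d['fx']*z,(v-d['cy'])/d['fy']*z,z],-1)
    P=(c-np.array(d['t']))@np.array(d['R']); P[z<=0]=np.nan
    return P
def ray(d,u,v,h):
    R=np.array(d['R']);C=-R.T@np.array(d['t'])
    r=R.T@np.array([(u-d['cx'])/d['fx'],(v-d['cy'])/d['fy'],1]); return C+r*(h-C[2])/r[2]
def cam(d):
    return -np.array(d['R']).T@np.array(d['t'])
E
python3 - <<'E'
from h import *
import pickle
D={n:get_image(n) for n in('top','scene')}
pickle.dump(D,open('d0.pkl','wb'))
for n in D: save(n+'0',D[n]['frame']); print(n,cam(D[n]),D[n]['fx'],np.round(D[n]['R'],2).tolist())
print(read_state())
E
```

```text
pics
top [ 372.86838741   47.75150409 1143.0013052 ] 411.4266188035394 [[-0.02, -1.0, 0.0], [-0.99, 0.02, -0.12], [0.12, -0.0, -0.99]]
scene [-171.55560963  820.60466361  536.15520869] 435.38975000737213 [[-0.77, -0.63, -0.02], [-0.24, 0.33, -0.91], [0.59, -0.7, -0.41]]
{'clock': 0.1, 'joints': array([ 1.40959343e+00,  3.85470128e-01,  6.77190916e-03, -4.41486791e-04,
       -1.19400224e+00, -2.58627207e-01]), 'joint_vel': array([ 0.00042825, -0.00065947,  0.0042973 ,  0.00171431, -0.00053269,
        0.00089036]), 'joint_efforts': array([-8.77954481e-04, -3.93318129e+01,  1.88931280e+01,  4.19803306e+00,
       -2.57052387e-03,  2.24024809e-06]), 'position': array([254.49238639, 570.22407188, 208.23949339]), 'ee_rot': array([ 9.78031187e-01, -2.08456348e-01, -1.58578329e-04,  9.60928369e-04]), 'contact_force': array([-0.19740548, -0.05360102,  0.24480584]), 'wrist_torque': array([-0.03194772, -0.00183218, -0.02035834]), 'grasp_force': 0.0, 'gripper_width': 85.26199291672715}
```

View pics/top0.png

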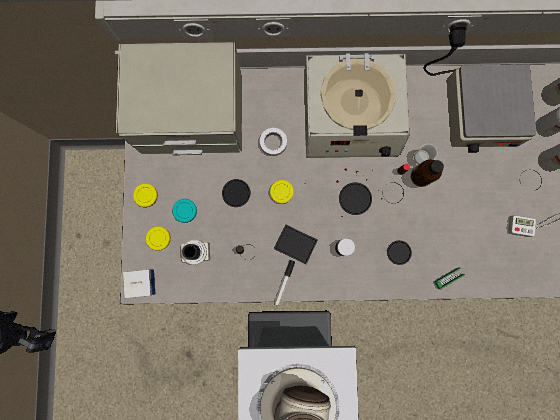

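View pics/scene0.png

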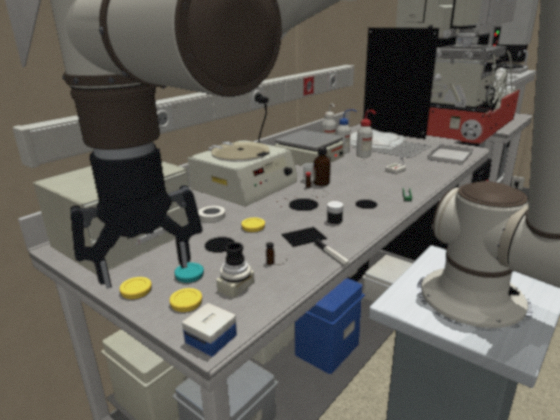

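The top view shows these:
- **Pile:** (194,251).
- **Round dishes:** (399,252) smallest, (236,193) middle and (355,198) largest.
- **Box dish:** (296,244).
- **Vial and case:** (239,250) and (346,247).
- **Look-alikes:** yellow carriers at (145,195), (158,238) and (282,192), and a turquoise one at (184,210). The black reel-like case at (346,247) could be mistaken for the loupe.

The loupe I want is the black cup on top of the pile.

```bash
python3 - <<'E'
from h import *
import pickle
D=pickle.load(open('d0.pkl','rb'));d=D['top'];P=pts(d)
g=d['frame'].max(2); m=((g<70)*255).astype(np.uint8)
n,l,s,c=cv2.connectedComponentsWithStats(m)
for i in range(1,n):
    if s[i,4]>40 and 120<c[i][1]<300 and 120<c[i][0]<450:
        q=P[l==i]; 
        k=cv2.findContours((l==i).astype(np.uint8),0,1)[0][0]
        r=cv2.minAreaRect(k)
        print(c[i].round(1),s[i],'z',np.nanmedian(q[:,2]).round(1),'ray5',ray(d,*c[i],4).round(1),'eqD',(2*np.sqrt(s[i,4]/np.pi)*1143/411).round(1),r)
# pile etc by depth
for nm,(u0,v0,u1,v1) in dict(pile=(175,232,215,272),vial=(230,240,246,260),case=(333,235,360,262),knife=(270,262,296,305)).items():
    q=P[v0:v1,u0:u1].reshape(-1,3); 
    for lo,hi in((5,20),(20,35),(35,60),(60,80),(80,120)):
        w=q[(q[:,2]>lo)&(q[:,2]<hi)]
        if len(w): print(nm,lo,hi,len(w),np.median(w,0).round(1),(w.min(0)).round(),w.max(0).round())
save('crop0',cv2.resize(np.hstack([D['top']['frame'][225:275,165:265],]),None,fx=5,fy=5,interpolation=2))
save('crop1',cv2.resize(D['scene']['frame'][230:310,190:290],None,fx=5,fy=5,interpolation=2))
E
```

```text
[359.8 130.3] [353 126  14  10 130] z 142.3 ray5 [ 751.9 -194.7    4. ] eqD 35.8 ((359.5, 130.5), (9.0, 13.0), 90.0)
[339.6 142.5] [330 141  20   4  73] z 98.0 ray5 [ 717.  -135.5    4. ] eqD 26.8 ((339.5, 142.5), (3.0, 19.0), 90.0)
[186.9 148. ] [132 145 107   9 529] z 61.0 ray5 [707.6 299.1   4. ] eqD 72.2 ((185.01007080078125, 148.6145782470703), (7.916968822479248, 105.9201889038086), 89.06080627441406)
[384.9 151.1] [379 146  12  11 107] z 75.7 ray5 [ 689.9 -263.4    4. ] eqD 32.5 ((384.5, 151.0), (10.0, 11.0), 90.0)
[426.6 172.2] [411 159  33  28 647] z 90.6 ray5 [ 626.8 -378.4    4. ] eqD 79.8 ((426.7000427246094, 171.9000244140625), (21.913463592529297, 35.329872131347656), 63.43495178222656)
[401.1 170.3] [397 166  11   9  57] z 28.7 ray5 [ 633.4 -306.6    4. ] eqD 23.7 ((401.25006103515625, 170.25003051757812), (7.77817440032959, 8.485280990600586), 45.0)
[235.6 192.7] [222 179  28  28 616] z 3.0 ray5 [576.4 161.2   4. ] eqD 77.9 ((235.5, 192.5), (27.0, 27.0), 90.0)
[354.9 198.3] [339 183  33  32 833] z 3.3 ray5 [ 555.5 -173.1    4. ] eqD 90.6 ((355.0, 198.5), (31.0, 32.0),
[... 1392 characters left out ...]
 80 71 [412.7 254.   70.7] [392. 244.  60.] [434. 275.  80.]
pile 80 120 194 [411.7 268.2  99.7] [392. 250.  91.] [430. 288. 106.]
vial 5 20 12 [405.  153.6   5.9] [391. 139.   5.] [435. 177.  19.]
vial 20 35 8 [408.3 144.8  31.2] [407. 139.  22.] [420. 154.  35.]
vial 35 60 43 [416.7 148.   52.2] [409. 139.  36.] [425. 157.  57.]
case 5 20 20 [ 406.  -118.8    6.4] [ 381. -172.    5.] [ 450. -109.   19.]
case 20 35 12 [ 415.1 -115.1   27. ] [ 397. -127.   23.] [ 432. -112.   32.]
case 35 60 247 [ 417.7 -133.2   53.2] [ 396. -156.   37.] [ 441. -112.   58.]
knife 5 20 271 [324.4  30.1  13.1] [268.   2.   5.] [381.  68.  19.]
knife 20 35 1 [332.8  27.2  21.6] [333.  27.  22.] [333.  27.  22.]
```

View pics/crop0.png

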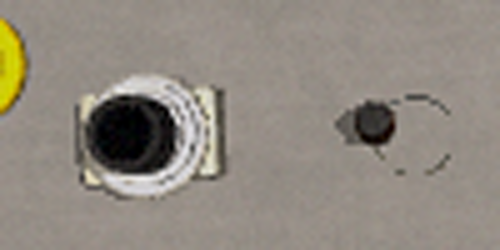

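The crop shows the black loupe on the metal chuck, on the white carrier, on the beige carton, which is turned about 5°. It sits at (130,135) in the crop, which confirms the choice. The vial is at (375,122).

```bash
python3 -m jog '[[[0.5,-0.5,0.3],[0,0,-0.2],-1],[[1,-1,0.6],[0,0,-0.4],-1],[[1,-1,0.6],[0,0,-0.51],-1],[[1,-1,0.6],[0,0,-0.51],-1],[[1,-1,0.6],[0,0,-0.51],-1],[[1,-1,0.6],[0,0,-0.51],-1],[[1,-1,0.6],[0,0,-0.51],-1]]' 
python3 -m jog '[[[0.25,-0.5,0],[0,0,0],-1],[[0.57,-1,0],[0,0,0],-1],[[0.57,-1,0],[0,0,0],-1],[[0.57,-1,0],[0,0,0],-1]]' 
python3 -m jog '[[[0,-0.5,0],[0,0,0],-1],[[0,-1,0],[0,0,0],-1],[[0,-1,0],[0,0,0],-1],[[0,-1,0],[0,0,0],-1],[[0,-1,0],[0,0,0],-1]]' 
cat >> h.py <<'E'
from scipy.spatial.transform import Rotation as Ro
def st():
    s=read_state(); R=Ro.from_quat(s['ee_rot']).as_matrix(); y=R[:,1]
    print('t',round(s['clock'],2),'pos',s['position'].round(1),'closeang',round(np.degrees(np.arctan2(y[1],y[0])),1)%180,'tilt',round(np.degrees(np.arccos(-R[2,2])),2),'j6',s['joints'][5].round(2),'w',round(s['gripper_width'],1),'g',round(s['grasp_force'],1),'F',s['contact_force'].round(1)); return s
E
python3 - <<'E'
from h import *
st();d=get_image('wrist');import pickle;pickle.dump(d,open('w1.pkl','wb'));save('w1',d['frame']);print(cam(d),np.round(d['R'],2).tolist(),d['fx'])
E
```

```text
clock: 0.8
position: [354.7, 470.2, 268.7]
ee_rot: [0.74, -0.673, 0.0, 0.001]
contact_force: [-0.1, 0.4, -0.3]
gripper_width: 85.6
grasp_force: 0.0
clock: 1.2
position: [412.5, 368.8, 269.1]
ee_rot: [0.741, -0.672, -0.0, 0.0]
contact_force: [0.6, 0.5, -0.3]
gripper_width: 85.3
grasp_force: 0.0
clock: 1.7
position: [411.7, 271.9, 269.1]
ee_rot: [0.742, -0.67, -0.0, -0.0]
contact_force: [-0.6, -0.5, 0.2]
gripper_width: 85.3
grasp_force: 0.0
t 1.7 pos [411.7 271.9 269.1] closeang 5.800000000000011 tilt 0.02 j6 -0.81 w 85.3 g 0.0 F [-0.6 -0.5  0.2]
[419.32011898 188.60584578 433.67324862] [[-0.99, -0.1, 0.0], [-0.1, 0.94, 0.32], [-0.03, 0.32, -0.95]] 334.97375930082063
```

View pics/w1.png

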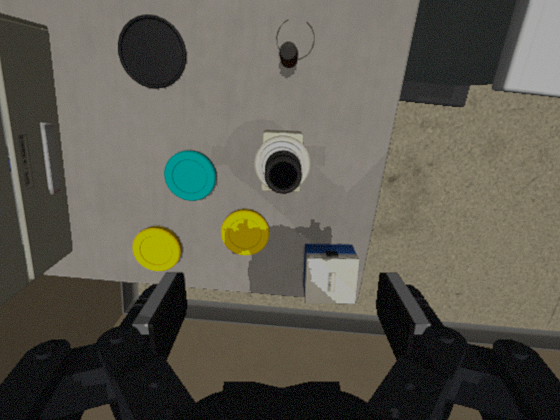

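The wrist view shows the pile, with the loupe rim at (283,172), the carrier at (282,160) and the carton ends at (282,135) and (280,188). The vial is at (288,55), the chuck dish at (152,51), and the yellow and turquoise decoys are below and to the left.

```bash
cat >> h.py <<'E'
def bands(d,c,r,bs):
    P=pts(d).reshape(-1,3); P=P[np.isfinite(P[:,0])]; P=P[np.hypot(P[:,0]-c[0],P[:,1]-c[1])<r]
    for lo,hi in bs:
        w=P[(P[:,2]>lo)&(P[:,2]<hi)][:,:2].astype(np.float32)
        if len(w)>8:
            h=cv2.convexHull(w); (cx,cy),rr=cv2.minEnclosingCircle(w); e=cv2.fitEllipse(h) if len(h)>=5 else None
            print(lo,hi,len(w),'circ',round(cx,1),round(cy,1),'D',round(2*rr,1),'ell',np.round(e[0],1) if e else '',np.round(e[1],1) if e else '','rect',[np.round(x,1) for x in cv2.minAreaRect(w)])
E
python3 - <<'E'
from h import *
import pickle
d=pickle.load(open('w1.pkl','rb'))
bands(d,(411,268),60,[(96,106),(85,95),(56,66),(42,50),(26,34)])
bands(d,(576,161),60,[(3.5,12),(-3,12)])
E
```

```text
96 106 1116 circ 408.6 269.3 D 39.0 ell [408.6 269.2] [38.5 38.8] rect [array([408.3, 268.9]), array([38. , 37.8]), np.float64(5.7)]
85 95 20 circ 408.9 262.4 D 36.2 ell [408.6 269.7] [38.9 39.6] rect [array([409.2, 256.1]), array([36.2, 12.5]), np.float64(2.6)]
56 66 199 circ 411.7 267.7 D 50.8 ell [409.4 274.7] [47.3 63.2] rect [array([413.1, 260.6]), array([47.9, 34.1]), np.float64(16.1)]
42 50 598 circ 409.2 269.6 D 66.6 ell [409.1 269.7] [65.8 66.1] rect [array([409.5, 267.4]), array([65.5, 61. ]), np.float64(9.4)]
26 34 276 circ 410.0 270.4 D 83.4 ell [408.3 270.4] [76.5 94.4] rect [array([409.4, 270.4]), array([47.9, 72.6]), np.float64(3.7)]
3.5 12 686 circ 573.8 161.4 D 79.7 ell [573.8 161.2] [78.7 79.4] rect [array([574. , 161.3]), array([78.8, 78.6]), np.float64(14.3)]
-3 12 8656 circ 576.0 161.0 D 120.0 ell [576.  161.3] [118.8 120. ] rect [array([575.7, 163.6]), array([119.8, 113. ]), np.float64(6.0)]
```

```bash
python3 -m jog '[[[-0.03,-0.015,-0.4],[0,0,-0.012],-1],[[-0.03,-0.015,-0.8],[0,0,-0.012],-1],[[-0.03,-0.015,-1],[0,0,-0.012],-1],[[-0.03,-0.015,-1],[0,0,-0.012],-1],[[-0.03,-0.015,-1],[0,0,-0.012],-1]]' >/dev/null
python3 -m jog '[[[0,0,-0.3],[0,0,0],-1],[[0,0,-0.6],[0,0,0],-1],[[0,0,-0.8],[0,0,0],-1],[[0,0,-1],[0,0,0],-1],[[0,0,-1],[0,0,0],-1],[[0,0,-1],[0,0,0],-1]]' 
python3 -m jog '[[[0,0,0],[0,0,0],1],[[0,0,0],[0,0,0],1],[[0,0,0],[0,0,0],1],[[0,0,0],[0,0,0],1],[[0,0,0],[0,0,0],1],[[0,0,0],[0,0,0],1],[[0,0,0],[0,0,0],1],[[0,0,0],[0,0,0],1],[[0,0,0],[0,0,0],1],[[0,0,0],[0,0,0],1]]'; python3 -c "
from h import *
st()"
```

```text
clock: 2.85
position: [409.8, 270.6, 70.7]
ee_rot: [0.734, -0.679, 0.0, -0.001]
contact_force: [-0.1, 0.7, -0.0]
gripper_width: 85.4
grasp_force: 0.0
clock: 3.85
position: [409.7, 269.9, 70.4]
ee_rot: [0.734, -0.68, 0.0, -0.001]
contact_force: [1.1, -1.7, 6.1]
gripper_width: 35.2
grasp_force: 59.5
t 3.85 pos [409.7 269.9  70.4] closeang 4.400000000000006 tilt 0.15 j6 -0.84 w 35.2 g 59.5 F [ 1.1 -1.7  6.1]
```

```bash
python3 -m jog '[[[0,0,0.05],[0,0,0],1],[[0,0,0.1],[0,0,0],1],[[0,0,0.2],[0,0,0],1],[[0,0,0.4],[0,0,0],1],[[0,0,0.65],[0,0,0],1],[[0,0,0.9],[0,0,0],1],[[0,0,1],[0,0,0],1],[[0,0,1],[0,0,0],1],[[0,0,1],[0,0,0],1]]'
python3 -c "
from h import *
d=get_image('wrist');bands(d,(409,269),60,[(52,68),(42,50),(26,34)])"
python3 -m jog '[[[0,-0.15,0],[0,0,0],1],[[0,-0.4,0],[0,0,0],1],[[0,-0.7,0],[0,0,0],1],[[0,-1,0],[0,0,0],1]]' >/dev/null
python3 -m jog '[[[0,-0.33,0],[0,0,0],1],[[0,-0.66,0],[0,0,0],1],[[0,-1,0],[0,0,0],1]]' >/dev/null
python3 -m jog '[[[0,-0.33,0],[0,0,0],1],[[0,-0.66,0],[0,0,0],1],[[0,-1,0],[0,0,0],1]]' >/dev/null
python3 -m jog '[[[0,-0.33,0],[0,0,0],1],[[0,-0.66,0],[0,0,0],1],[[0,-1,0],[0,0,0],1]]' >/dev/null
python3 -m jog '[[[0,-0.3,0],[0,0,0],1],[[0,-0.6,0],[0,0,0],1],[[0,-0.8,0],[0,0,0],1],[[0,-0.95,0],[0,0,0],1],[[0,-1,0],[0,0,0],1],[[0,-1,0],[0,0,0],1],[[0,-1,0],[0,0,0],1]]'
python3 -c "
from h import *
st();d=get_image('wrist');save('w2',d['frame'])
bands(d,(403,-288),55,[(3.3,12)])
bands(d,(555,-173),65,[(3.3,12)])"
```

```text
clock: 4.75
position: [408.1, 268.7, 168.4]
ee_rot: [0.733, -0.68, -0.0, 0.001]
contact_force: [-0.7, -0.9, -1.3]
gripper_width: 34.9
grasp_force: 59.7
52 68 2745 circ 410.7 268.9 D 54.6 ell [410.4 268.9] [53.6 54.3] rect [array([411.1, 266.4]), array([53.6, 48.9]), np.float64(8.3)]
42 50 1050 circ 409.3 269.7 D 66.5 ell [409.2 269.6] [65.9 66.1] rect [array([409.4, 266.5]), array([65.6, 60.1]), np.float64(5.7)]
26 34 434 circ 410.0 270.3 D 83.1 ell [409.8 271.3] [67.7 87.9] rect [array([409.6, 270.2]), array([47.7, 71.3]), np.float64(3.7)]
clock: 6.8
position: [408.1, -230.4, 168.8]
ee_rot: [0.733, -0.68, -0.001, 0.0]
contact_force: [-0.1, 1.4, -0.5]
gripper_width: 35.3
grasp_force: 59.7
t 6.8 pos [ 408.1 -230.4  168.8] closeang 4.300000000000011 tilt 0.06 j6 0.24 w 35.3 g 59.7 F [-0.1  1.4 -0.5]
3.3 12 910 circ 400.6 -288.8 D 66.7 ell [ 400.7 -288.8] [66.  66.1] rect [array([ 401.1, -288.9]), array([65.5, 65.8]), np.float64(51.5)]
3.3 12 934 circ 552.8 -173.6 D 92.4 ell [ 553.  -173.6] [90.8 92. ] rect [array([ 553.1, -173.7]), array([91.4, 90.8]), np.float64(35.7)]
```

View pics/w2.png

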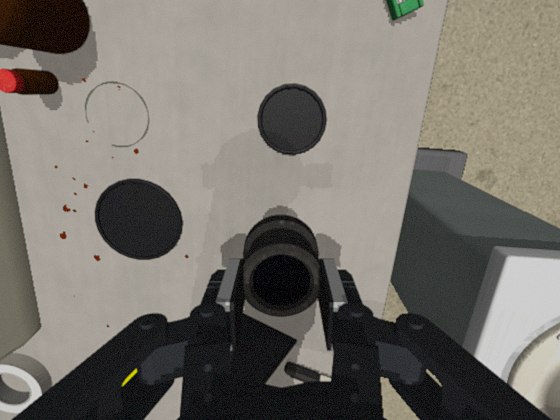

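The loupe is held upright at (285,262). Its dish is at (292,119) and the carrier dish at (139,218).

```bash
python3 -c "
from h import *
d=get_image('wrist');P=pts(d);q=P[215:320,235:330].reshape(-1,3);q=q[np.hypot(q[:,0]-408,q[:,1]+230)<24];print(np.percentile(q[:,2],[50,90,98]));w=q[q[:,2]>np.percentile(q[:,2],98)-5];print(cv2.minEnclosingCircle(w[:,:2].astype(np.float32)))"
python3 -m jog '[[[-0.02,-0.15,-0.1],[0,0,0],1],[[-0.05,-0.35,-0.3],[0,0,0],1],[[-0.07,-0.5,-0.55],[0,0,0],1],[[-0.074,-0.584,-0.8],[0,0,0],1],[[-0.074,-0.584,-1],[0,0,0],1],[[-0.074,-0.584,-1],[0,0,0],1],[[-0.074,-0.584,-1],[0,0,0],1]]'
python3 -c "
from h import *
d=get_image('scene');save('s2',d['frame'][150:260,290:410]);st()"
```

```text
[197.20386112 206.16940482 222.41326792]
((407.3974609375, -234.59146118164062), 19.92068099975586)
clock: 7.6
position: [401.7, -288.9, 69.6]
ee_rot: [0.734, -0.679, 0.0, 0.0]
contact_force: [0.1, -1.0, -1.5]
gripper_width: 35.1
grasp_force: 59.8
t 7.65 pos [ 402.3 -289.1   70.3] closeang 4.400000000000006 tilt 0.11 j6 0.37 w 34.7 g 59.8 F [0.9 0.2 0.7]
```

```bash
python3 -m jog '[[[-0.01,0,-0.2],[0,0,0],1],[[-0.01,0,-0.4],[0,0,0],1],[[-0.01,0,-0.52],[0,0,0],1],[[-0.01,0,-0.57],[0,0,0],1],[[-0.01,0,-0.595],[0,0,0],1],[[-0.01,0,-0.595],[0,0,0],1],[[-0.01,0,-0.595],[0,0,0],1]]'
```

```text
clock: 8.35
position: [401.0, -289.4, 10.6]
ee_rot: [0.734, -0.68, 0.001, -0.0]
contact_force: [-0.7, 0.7, -0.8]
gripper_width: 35.0
grasp_force: 59.8
```

```bash
python3 -m jog '[[[0,0,-0.01],[0,0,0],1],[[0,0,-0.02],[0,0,0],1],[[0,0,-0.02],[0,0,0],1],[[0,0,-0.02],[0,0,0],1]]'
```

```text
clock: 8.75
position: [401.1, -289.6, 9.4]
ee_rot: [0.734, -0.679, 0.001, -0.0]
contact_force: [-0.7, 1.8, 9.0]
gripper_width: 35.1
grasp_force: 61.0
```

```bash
python3 -m jog '[[[0,0,0],[0,0,0],-1],[[0,0,0],[0,0,0],-1],[[0,0,0],[0,0,0],-1],[[0,0,0],[0,0,0],-1],[[0,0,0],[0,0,0],-1],[[0,0,0.2],[0,0,0],-1],[[0,0,0.5],[0,0,0],-1],[[0,0,1],[0,0,0],-1],[[0,0,1],[0,0,0],-1]]'
python3 -m jog '[[[0,0.1,0.5],[0,0,0],-1],[[0.08,0.6,0.9],[0,0,0],-1],[[0.08,1,1],[0,0,0],-1],[[0.08,1,1],[0,0,0],-1],[[0.08,1,1],[0,0,0],-1]]'
python3 -c "
from h import *
st();d=get_image('wrist');bands(d,(401,-289),60,[(30,50),(3.3,8)])
d=get_image('top');bands(d,(401,-289),60,[(30,50),(3.3,8)])
save('s3',cv2.resize(get_image('scene')['frame'][150:330,180:420],None,fx=3,fy=3))"
```

```text
clock: 9.65
position: [404.7, -291.2, 113.9]
ee_rot: [0.734, -0.679, 0.007, -0.002]
contact_force: [1.6, -0.4, 1.2]
gripper_width: 85.6
grasp_force: 0.0
clock: 10.15
position: [408.6, -188.1, 208.1]
ee_rot: [0.734, -0.679, 0.001, -0.001]
contact_force: [0.5, 0.3, 0.7]
gripper_width: 85.7
grasp_force: 0.0
t 10.15 pos [ 408.6 -188.1  208.1] closeang 4.5 tilt 0.09 j6 0.15 w 85.7 g 0.0 F [0.5 0.3 0.7]
30 50 1475 circ 400.1 -289.8 D 38.9 ell [ 400.2 -289.8] [38.4 38.6] rect [array([ 400.3, -289.9]), array([38.3, 38.1]), np.float64(4.6)]
3.3 8 787 circ 400.7 -288.8 D 66.7 ell [ 400.7 -288.8] [66.  66.2] rect [array([ 400.8, -288.9]), array([65.8, 65.4]), np.float64(49.1)]
3.3 8 16 circ 363.9 -285.4 D 85.2 ell [ 362.9 -286.1] [20.6 87. ] rect [array([ 366.1, -285.9]), array([84.5, 15. ]), np.float64(76.5)]
```

View pics/s3.png

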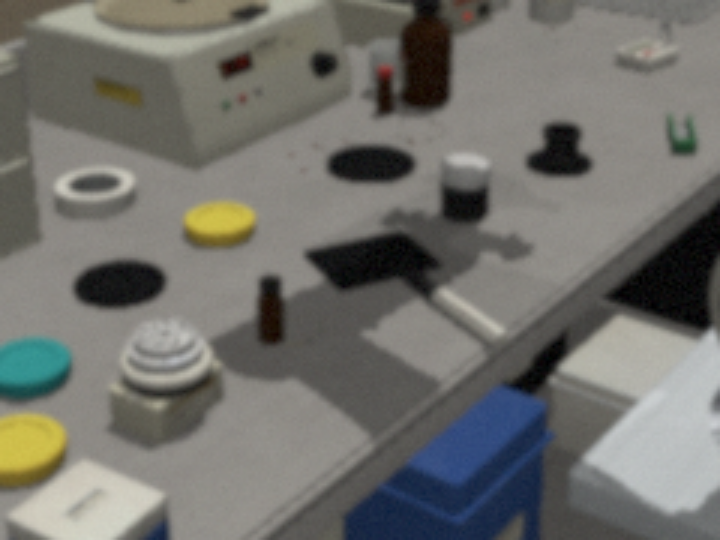

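The loupe stands in its dish, upright and 1 mm off centre. The rest of the pile, the vial and the case are undisturbed. On to the chuck, checking how far the fingertips move as they close while in transit.

```bash
python3 -m jog '[[[0,0.5,0],[0,0,0],-1],[[0,1,0],[0,0,0],-0.27],[[0,1,0],[0,0,0],-0.27]]' >/dev/null
python3 -m jog '[[[0,0.5,0],[0,0,0],-0.27],[[0,1,0],[0,0,0],-0.27],[[0,1,0],[0,0,0],-0.27]]' >/dev/null
python3 -m jog '[[[0,0.5,0],[0,0,0],-0.27],[[0,1,0],[0,0,0],-0.27],[[0,1,0],[0,0,0],-0.27]]'  >/dev/null
python3 -m jog '[[[0,0.5,0],[0,0,0],-0.27],[[0.01,1,0],[0,0,0],-0.27],[[0.01,1,0],[0,0,0],-0.27],[[0.01,1,0],[0,0,0],-0.27],[[0.01,1,0],[0,0,0],-0.27]]' 
python3 -c "
from h import *
def tips(n):
    s=st();d=get_image('wrist');save(n,d['frame']);P=pts(d)-s['position'];R=Ro.from_quat(s['ee_rot']).as_matrix();Q=(P@R).reshape(-1,3)
    m=(np.abs(Q[:,0])<15)&(np.abs(Q[:,1])<75)&(Q[:,2]>-40)&(Q[:,2]<25)
    for sg in(-1,1):
        w=Q[m&(Q[:,1]*sg>0)]; print(sg,len(w),w[w[:,2].argsort()[-6:]].round(1).tolist())
tips('w4')
d=get_image('wrist');bands(d,(410,269),60,[(52,68),(42,50),(26,34)])
"
```

```text
clock: 11.7
position: [409.5, 209.0, 206.9]
ee_rot: [0.733, -0.681, -0.0, 0.001]
contact_force: [-0.0, 0.2, 0.5]
gripper_width: 54.2
grasp_force: 0.0
t 11.7 pos [409.5 209.  206.9] closeang 4.199999999999989 tilt 0.12 j6 -0.75 w 54.2 g 0.0 F [-0.   0.2  0.5]
-1 550 [[1.2, -25.8, -26.2], [-0.4, -25.9, -26.1], [-1.1, -26.0, -25.9], [0.5, -25.9, -25.9], [4.8, -26.1, -25.9], [-3.0, -26.3, -24.7]]
1 554 [[-0.4, 28.4, -26.2], [0.1, 28.4, -26.2], [1.2, 28.3, -26.2], [8.1, 28.4, -26.2], [-1.2, 28.5, -25.8], [1.4, 28.4, -25.6]]
52 68 1966 circ 410.1 268.7 D 54.8 ell [410.3 268.6] [53.6 54.3] rect [array([410.6, 268.8]), array([53. , 54.2]), np.float64(5.3)]
42 50 813 circ 408.9 269.5 D 67.0 ell [409.1 269.6] [66.1 66.5] rect [array([409.1, 269.1]), array([66.2, 65.4]), np.float64(4.1)]
26 34 373 circ 409.8 270.5 D 84.0 ell [409.2 271. ] [75.1 83.8] rect [array([409.5, 270.1]), array([47.7, 72.2]), np.float64(3.5)]
```

View pics/w4.png

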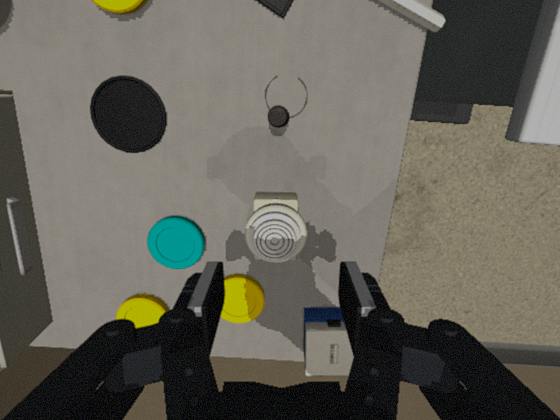

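The chuck is at (276,238), centred between the fingers' closing line. The fingertips are at about (213,264) and (350,264).

```bash
python3 -c "
from h import *
s=st();d=get_image('wrist');P=pts(d)-s['position'];R=Ro.from_quat(s['ee_rot']).as_matrix();Q=P@R
for u in(211,216,346,350):
  for v in range(254,300,5): print(u,v,Q[v,u].round(1),d['range_z'][v,u].round(0),d['frame'][v,u])
# TCP projection
X=np.array(d['R'])@s['position']+d['t'];print(X[0]/X[2]*d['fx']+d['cx'],X[1]/X[2]*d['fy']+d['cy'])
for y in(-27,27):
  for z in(-13,-6,0):
    X=np.array(d['R'])@(s['position']+R@np.array([0,y,z]))+d['t'];print(y,z,X[0]/X[2]*d['fx']+d['cx'],X[1]/X[2]*d['fy']+d['cy'])
"
```

```text
t 11.8 pos [409.5 209.1 207.5] closeang 4.199999999999989 tilt 0.05 j6 -0.75 w 54.4 g 0.0 F [-0.3 -0.1  0.8]
211 254 [-107.1  -85.3  207.8] 414.0 [137 131 122]
211 259 [-113.1  -85.3  206.1] 414.0 [137 135 123]
211 264 [ 10.7 -30.1 -31.9] 149.0 [76 74 74]
211 269 [ 11.3 -29.  -37.4] 144.0 [82 80 76]
211 274 [ 11.4 -28.2 -41.7] 140.0 [80 80 79]
211 279 [ 10.5 -27.7 -44.2] 138.0 [56 64 62]
211 284 [ 11.2 -26.8 -49. ] 133.0 [4 8 0]
211 289 [ 11.  -26.1 -52.3] 130.0 [21 20 15]
211 294 [  9.4 -26.1 -53.2] 129.0 [0 0 0]
211 299 [  7.8 -26.  -54.2] 129.0 [0 1 1]
216 254 [-107.   -79.   207.5] 414.0 [139 133 126]
216 259 [-114.6  -79.8  208.8] 417.0 [137 134 124]
216 264 [ 11.6 -27.6 -33.4] 147.0 [70 70 73]
216 269 [ 11.4 -26.8 -37.6] 143.0 [20 10  9]
216 274 [ 10.8 -26.3 -40.6] 141.0 [19 24 12]
216 279 [  9.8 -26.  -42.9] 139.0 [18 13 17]
216 284 [  8.1 -25.9 -44. ] 138.0 [22 13 18]
216 289 [  6.9 -25.6 -45.8] 137.0 [13  0  3]
216 294 [  4.  -25.9 -45.1] 139.0 [5 4 7]
216 299 [  1.3 -26.2 -44.7] 140.0 [ 7 16  7]
346 254 [-107.3   81.7  208.2] 415.0 [136 132 123]
346 259 [-113.6   81.9  207.
[... 433 characters left out ...]
0 259 [-114.3   87.1  208.2] 417.0 [127 124 110]
350 264 [ 11.   31.6 -32.4] 149.0 [82 81 80]
350 269 [ 11.1  30.7 -37.1] 144.0 [81 77 80]
350 274 [ 11.2  29.8 -41.4] 140.0 [74 76 75]
350 279 [ 11.2  29.1 -45.2] 136.0 [0 3 0]
350 284 [ 11.5  28.2 -49.6] 132.0 [30 21 20]
350 289 [  9.7  28.2 -50.3] 132.0 [0 0 0]
350 294 [  7.7  28.3 -50.7] 132.0 [0 0 0]
350 299 [  5.6  28.4 -50.9] 133.0 [13  5  8]
279.10174504335845 252.87983258927395
-27 -13 225.92088485202058 264.55804683058483
-27 -6 227.9712179015998 258.0642323561059
-27 0 229.61039702479917 252.87262452503734
27 -13 332.0237200049645 264.56899673665123
27 -6 330.1073909318584 258.07718185398426
27 0 328.57530420100954 252.88703806268887
```

```bash
python3 -m jog '[[[0.01,0.4,0],[0,0,0],-0.46],[[0.01,0.58,-0.3],[0,0,0],-0.46],[[0.01,0.58,-0.7],[0,0,0],-0.46],[[0.01,0.58,-1],[0,0,0],-0.46],[[0.01,0.58,-1],[0,0,0],-0.46],[[0.01,0.58,-1],[0,0,0],-0.46]]' >/dev/null
python3 -m jog '[[[0,0,-0.2],[0,0,0],-0.46],[[0,0,-0.4],[0,0,0],-0.46],[[0,0,-0.5],[0,0,0],-0.46],[[0,0,-0.56],[0,0,0],-0.46],[[0,0,-0.58],[0,0,0],-0.46],[[0,0,-0.58],[0,0,0],-0.46],[[0,0,-0.58],[0,0,0],-0.46]]' 
python3 -c "
from h import *
st();save('w5',cv2.resize(get_image('wrist')['frame'][180:360,160:400],None,fx=3,fy=3))"
```

```text
clock: 13.15
position: [410.8, 269.3, 50.5]
ee_rot: [0.733, -0.68, 0.0, -0.001]
contact_force: [0.2, 0.7, 0.4]
gripper_width: 62.3
grasp_force: 0.0
t 13.15 pos [410.8 269.3  50.5] closeang 4.400000000000006 tilt 0.09 j6 -0.84 w 62.3 g 0.0 F [0.2 0.7 0.4]
```

View pics/w5.png

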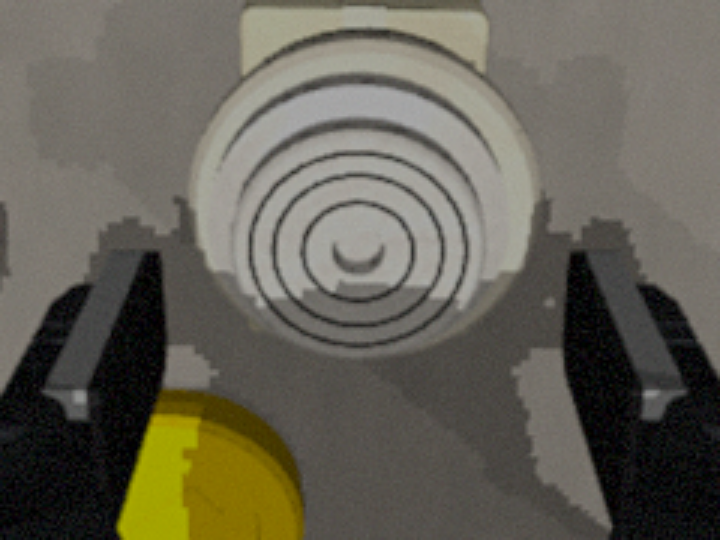

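The chuck is centred between the fingertips, which are at crop (145,255) and (585,255). The tips are still above its rim, so I'll step down and watch the force.

```bash
python3 -m jog '[[[0,0,-0.03],[0,0,0],-0.46],[[0,0,-0.06],[0,0,0],-0.46],[[0,0,-0.06],[0,0,0],-0.46],[[0,0,-0.06],[0,0,0],-0.46]]'
python3 -m jog '[[[0,0,-0.02],[0,0,0],-0.46],[[0,0,-0.02],[0,0,0],-0.46],[[0,0,-0.02],[0,0,0],-0.46]]' | grep -E 'pos|contact'
python3 -m jog '[[[0,0,-0.02],[0,0,0],-0.46],[[0,0,-0.02],[0,0,0],-0.46],[[0,0,-0.02],[0,0,0],-0.46]]'| grep -E 'pos|contact'
```

```text
clock: 13.6
position: [410.2, 268.7, 43.5]
ee_rot: [0.733, -0.68, 0.0, 0.0]
contact_force: [0.3, -0.2, -1.7]
gripper_width: 62.1
grasp_force: 0.0
position: [410.3, 268.8, 41.6]
contact_force: [-0.2, -0.3, -0.7]
position: [410.3, 268.8, 39.6]
contact_force: [0.6, 0.5, 0.2]
```

```bash
for i in 1; do python3 -m jog '[[[0,0,-0.01],[0,0,0],-0.46],[[0,0,-0.01],[0,0,0],-0.46],[[0,0,-0.01],[0,0,0],-0.46]]' | grep -E 'pos|contact'; done
python3 -m jog '[[[0,0,-0.01],[0,0,0],-0.46],[[0,0,-0.01],[0,0,0],-0.46],[[0,0,-0.01],[0,0,0],-0.46]]'| grep -E 'pos|contact'
python3 -m jog '[[[0,0,-0.01],[0,0,0],-0.46],[[0,0,-0.01],[0,0,0],-0.46],[[0,0,-0.01],[0,0,0],-0.46]]'| grep -E 'pos|contact'
```

```text
position: [410.3, 268.8, 38.7]
contact_force: [0.5, -0.1, -0.3]
position: [410.3, 268.8, 37.7]
contact_force: [-0.1, 0.4, -0.4]
position: [410.3, 268.8, 36.7]
contact_force: [-0.4, 0.3, 0.3]
```

```bash
python3 -m jog '[[[0,0,0.02],[0,0,0],-0.46],[[0,0,0.02],[0,0,0],-0.46],[[0,0,0.02],[0,0,0],-0.35],[[0,0,0.02],[0,0,0],-0.31],[[0,0,0.02],[0,0,0],-0.31]]' 
python3 -m jog '[[[0,0,0],[0,0,0],1],[[0,0,0],[0,0,0],1],[[0,0,0],[0,0,0],1],[[0,0,0],[0,0,0],1],[[0,0,0],[0,0,0],1]]'
python3 -c "
from h import *
st();d=get_image('wrist');save('w6',cv2.resize(d['frame'][180:360,160:400],None,fx=3,fy=3))"
```

```text
clock: 15.6
position: [410.3, 268.8, 38.7]
ee_rot: [0.733, -0.68, -0.0, 0.0]
contact_force: [0.5, 0.1, 0.7]
gripper_width: 56.1
grasp_force: 0.0
clock: 16.1
position: [408.8, 269.4, 46.8]
ee_rot: [0.735, -0.678, 0.0, 0.0]
contact_force: [-26.9, -4.8, 64.3]
gripper_width: 0.5
grasp_force: 32.2
t 16.1 pos [408.8 269.4  46.8] closeang 4.599999999999994 tilt 0.05 j6 -0.84 w 0.5 g 32.2 F [-26.9  -4.8  64.3]
```

View pics/w6.png

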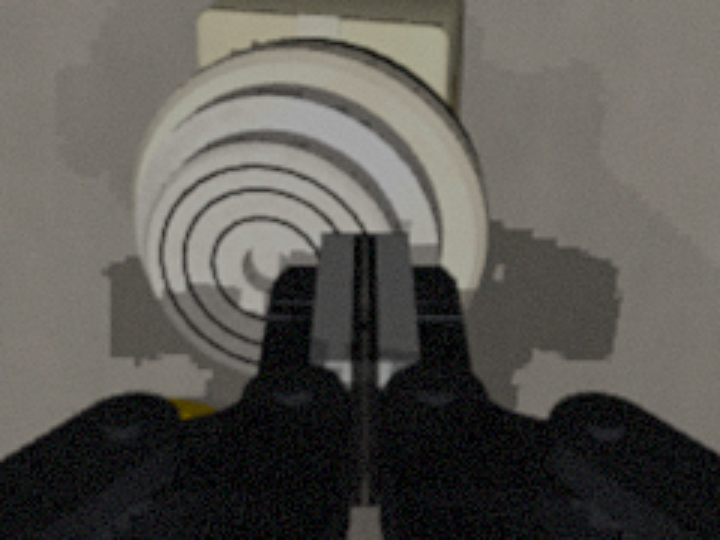

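The fingers closed over the top of the chuck instead of on its rim, so the tips sit well behind the nominal TCP, as the range image suggested. I'll lift off and re-measure.

```bash
python3 -m jog '[[[0,0,0.05],[0,0,0],1],[[0,0,0.1],[0,0,0],1],[[0,0,0.2],[0,0,0],1],[[0,0,0.4],[0,0,0],1],[[0,0,0.7],[0,0,0],1],[[0,0,1],[0,0,0],1],[[0,0,1],[0,0,0],1],[[0,0,1],[0,0,0],1]]'
python3 -c "
from h import *
s=st();d=get_image('wrist')
bands(d,(410,269),70,[(60,68),(50,68),(42,50),(26,34)])
P=pts(d)-s['position'];R=Ro.from_quat(s['ee_rot']).as_matrix();Q=(P@R).reshape(-1,3)
m=(np.abs(Q[:,0])<13)&(np.abs(Q[:,1])<25)&(Q[:,2]>-60)&(Q[:,2]<30);w=Q[m];print('tip',w[w[:,2].argsort()[-12:]].round(1).tolist())
"
python3 -m jog '[[[0,-0.4,0.1],[0,0,0],-1],[[0,-0.4,0.1],[0,0,0],-1],[[0,-0.4,0.1],[0,0,0],-1],[[0,-0.4,0.1],[0,0,0],-1],[[0,-0.4,0.1],[0,0,0],-1]]'>/dev/null
python3 -c "
from h import *
s=st();d=get_image('wrist');save('w7',d['frame'])
bands(d,(410,269),70,[(60,68),(50,68),(42,50),(26,34)])
t=get_image('top');bands(t,(410,269),70,[(50,68),(42,50),(26,34)])
bands(d,(416,150),25,[(40,60)])
"
```

```text
clock: 16.95
position: [410.4, 268.9, 138.9]
ee_rot: [0.733, -0.68, -0.0, -0.0]
contact_force: [-0.7, 0.7, -1.0]
gripper_width: 0.0
grasp_force: 0.0
t 16.95 pos [410.4 268.9 138.9] closeang 4.300000000000011 tilt 0.04 j6 -0.84 w 0.0 g 0.0 F [-0.7  0.7 -1. ]
60 68 2396 circ 409.3 268.7 D 44.4 ell [409.5 268.6] [43.7 43.9] rect [array([409.4, 268.4]), array([43.5, 43.7]), np.float64(82.4)]
50 68 3569 circ 409.7 268.8 D 54.7 ell [409.4 268.7] [53.7 54.3] rect [array([409.4, 268.5]), array([53.6, 53.8]), np.float64(4.6)]
42 50 1390 circ 408.6 269.8 D 66.7 ell [408.7 269.8] [66.1 66.3] rect [array([408.8, 269.6]), array([66. , 65.8]), np.float64(54.1)]
26 34 563 circ 409.5 270.6 D 83.5 ell [408.8 270.8] [ 75.9 107.3] rect [array([410. , 270.7]), array([48., 72.]), np.float64(2.9)]
tip [[10.7, -0.4, -25.4], [10.7, 4.2, -25.4], [10.7, 7.0, -25.3], [10.7, 2.4, -25.2], [10.7, 6.6, -25.2], [10.6, -4.1, -25.2], [10.6, 5.2, -25.2], [10.6, 0.5, -25.1], [10.6, 6.1, -25.0], [10.4, 1.9, -24.8], [10.4, -2.7, -24.7], [10.2, -5.1, -24.3]]
t 17.5 pos [410.2 229.1 148. ] closeang 4.400000000000006 tilt 0
[... 265 characters left out ...]
.5]), array([54. , 53.5]), np.float64(86.8)]
42 50 1148 circ 408.7 269.8 D 67.0 ell [408.7 269.7] [66.1 66.5] rect [array([408.8, 269.3]), array([65.6, 65.7]), np.float64(6.1)]
26 34 520 circ 409.7 270.8 D 84.2 ell [409.4 271.6] [79.2 82.6] rect [array([409.7, 270.5]), array([47.6, 72.4]), np.float64(2.9)]
42 50 11 circ 400.0 240.2 D 22.4 ell [400.3 240.3] [ 3.6 22. ] rect [array([399.8, 239.9]), array([ 2.9, 22.3]), np.float64(65.0)]
26 34 28 circ 413.9 241.9 D 48.7 ell [401.2 239.2] [11.3 73.9] rect [array([413.3, 236.7]), array([10.5, 48.7]), np.float64(84.1)]
40 60 494 circ 415.8 147.6 D 18.7 ell [416.  147.7] [17.9 18.6] rect [array([416. , 147.7]), array([17.9, 17.9]), np.float64(3.3)]
```

View pics/w7.png

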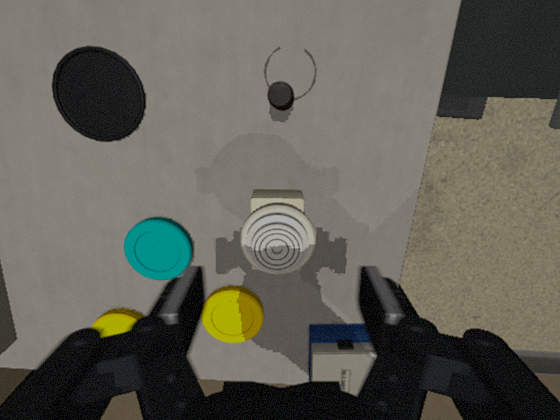

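The pile moved by less than 1 mm. The chuck is at (409.4,268.6) and the vial is untouched. I'll descend lower this time, until the tips feel the carrier lid.

```bash
python3 -m jog '[[[-0.009,0.4,0],[0,0,0],-0.39],[[-0.009,0.4,-0.1],[0,0,0],-0.39],[[-0.009,0.4,-0.5],[0,0,0],-0.39],[[-0.009,0.4,-0.8],[0,0,0],-0.39],[[-0.009,0.4,-1],[0,0,0],-0.39],[[-0.009,0.4,-1],[0,0,0],-0.39]]' >/dev/null
python3 -m jog '[[[0,0,-0.04],[0,0,0],-0.39],[[0,0,-0.08],[0,0,0],-0.39],[[0,0,-0.12],[0,0,0],-0.39],[[0,0,-0.12],[0,0,0],-0.39],[[0,0,-0.12],[0,0,0],-0.39]]' 
python3 -m jog '[[[0,0,-0.02],[0,0,0],-0.39],[[0,0,-0.02],[0,0,0],-0.39],[[0,0,-0.02],[0,0,0],-0.39]]' | grep -E 'pos|contact'
python3 -m jog '[[[0,0,-0.02],[0,0,0],-0.39],[[0,0,-0.02],[0,0,0],-0.39],[[0,0,-0.02],[0,0,0],-0.39]]' | grep -E 'pos|contact'
```

```text
clock: 18.7
position: [409.6, 269.0, 37.1]
ee_rot: [0.733, -0.68, -0.0, -0.0]
contact_force: [0.0, 0.4, 0.5]
gripper_width: 59.0
grasp_force: 0.0
position: [409.4, 268.8, 34.8]
contact_force: [-0.2, 0.2, -0.3]
position: [409.4, 268.8, 32.6]
contact_force: [-0.7, -0.7, 0.1]
```

```bash
python3 -m jog '[[[0,0,-0.01],[0,0,0],-0.39],[[0,0,-0.01],[0,0,0],-0.39]]' | grep -E 'pos|contact'
python3 -m jog '[[[0,0,-0.01],[0,0,0],-0.39],[[0,0,-0.01],[0,0,0],-0.39]]' | grep -E 'pos|contact'
python3 -m jog '[[[0,0,-0.01],[0,0,0],-0.39],[[0,0,-0.01],[0,0,0],-0.39]]' | grep -E 'pos|contact'
python3 -m jog '[[[0,0,-0.01],[0,0,0],-0.39],[[0,0,-0.01],[0,0,0],-0.39]]' | grep -E 'pos|contact'
python3 -c "
from h import *
d=get_image('wrist');save('w8',cv2.resize(d['frame'][180:360,160:400],None,fx=3,fy=3))"
```

```text
position: [409.4, 268.7, 31.6]
contact_force: [0.1, 0.2, -0.4]
position: [409.3, 268.8, 30.6]
contact_force: [0.5, -0.7, 0.7]
position: [409.3, 268.8, 29.6]
contact_force: [0.0, -0.3, -0.0]
position: [409.3, 268.7, 28.6]
contact_force: [0.2, -0.2, 0.2]
```

View pics/w8.png

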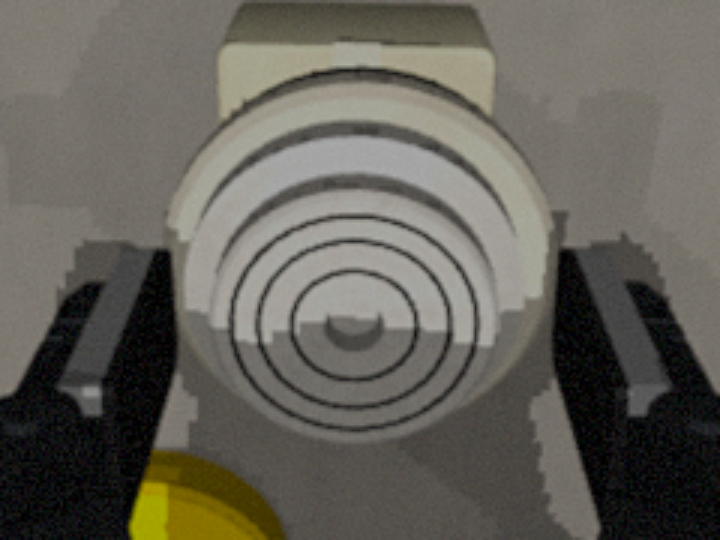

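```bash
J='python3 -m jog'
python3 -m jog '[[[0,0,-0.01],[0,0,0],-0.39],[[0,0,-0.01],[0,0,0],-0.39]]' | grep -E 'pos|contact'
python3 -m jog '[[[0,0,-0.01],[0,0,0],-0.39],[[0,0,-0.01],[0,0,0],-0.39]]' | grep -E 'pos|contact'
python3 -m jog '[[[0,0,-0.01],[0,0,0],-0.39],[[0,0,-0.01],[0,0,0],-0.39]]' | grep -E 'pos|contact'
```

```text
position: [409.3, 268.8, 27.6]
contact_force: [-0.7, 0.5, 0.6]
position: [409.3, 268.8, 26.6]
contact_force: [-0.4, -0.1, 0.2]
position: [409.3, 268.7, 25.6]
contact_force: [0.8, -0.1, 0.8]
```

```bash
python3 -m jog '[[[0,0,0],[0,0,0],-0.24],[[0,0,0],[0,0,0],-0.24],[[0,0,0],[0,0,0],-0.24],[[0,0,0],[0,0,0],-0.24]]'
python3 -c "
from h import *
s=st();d=get_image('wrist');R=Ro.from_quat(s['ee_rot']).as_matrix()
z=d['range_z']
C=R.T@(cam(d)-s['position'])
for u in(212,214,348,350):
  v=[v for v in range(230,300) if z[v,u]<175][0]
  r=R.T@np.array(d['R']).T@np.array([(u-d['cx'])/d['fx'],(v-d['cy'])/d['fy'],1]); k=(10.9-C[0])/r[0]; print(u,v,z[v,u],(C+k*r).round(1))
"
```

```text
clock: 21.15
position: [409.5, 268.8, 25.7]
ee_rot: [0.733, -0.68, 0.0, -0.0]
contact_force: [1.0, 1.1, -0.6]
gripper_width: 53.0
grasp_force: 0.2
t 21.15 pos [409.5 268.8  25.7] closeang 4.300000000000011 tilt 0.01 j6 -0.84 w 53.0 g 0.2 F [ 1.   1.1 -0.6]
212 261 151.43661 [ 10.9 -30.2 -29.6]
214 258 163.67107 [ 10.9 -29.8 -26.7]
348 261 151.10483 [ 10.9  31.3 -29.5]
350 261 150.9153 [ 10.9  32.2 -29.5]
```

```bash
python3 -m jog '[[[0,0,0],[0,0,0],-0.39],[[0,0,0],[0,0,0],-0.39],[[0,0,-0.02],[0,0,0],-0.39],[[0,0,-0.02],[0,0,0],-0.39]]' | grep -E 'pos|contact'
python3 -m jog '[[[0,0,-0.01],[0,0,0],-0.39],[[0,0,-0.01],[0,0,0],-0.39]]' | grep -E 'pos|contact'
python3 -m jog '[[[0,0,-0.01],[0,0,0],-0.39],[[0,0,-0.01],[0,0,0],-0.39]]' | grep -E 'pos|contact'
python3 -m jog '[[[0,0,0],[0,0,0],-0.24],[[0,0,0],[0,0,0],-0.24],[[0,0,0],[0,0,0],-0.24],[[0,0,0],[0,0,0],-0.24]]'
```

```text
position: [409.2, 268.6, 23.4]
contact_force: [0.6, 0.6, -0.4]
position: [409.3, 268.8, 22.5]
contact_force: [0.1, -0.5, 0.0]
position: [409.3, 268.7, 21.6]
contact_force: [-0.3, 0.3, 0.6]
clock: 22.4
position: [409.8, 269.1, 21.9]
ee_rot: [0.733, -0.68, 0.0, -0.0]
contact_force: [1.3, 0.3, 1.1]
gripper_width: 52.8
grasp_force: 0.9
```

```bash
python3 -m jog '[[[0,0,0],[0,0,0],-0.18],[[0,0,0],[0,0,0],-0.18],[[0,0,0],[0,0,0],-0.18]]' | tail -3
python3 -c "
from h import *
d=get_image('wrist');save('w9',cv2.resize(d['frame'][180:360,160:400],None,fx=3,fy=3))"
```

```text
contact_force: [0.2, -1.2, 5.5]
gripper_width: 51.0
grasp_force: 19.4
```

View pics/w9.png

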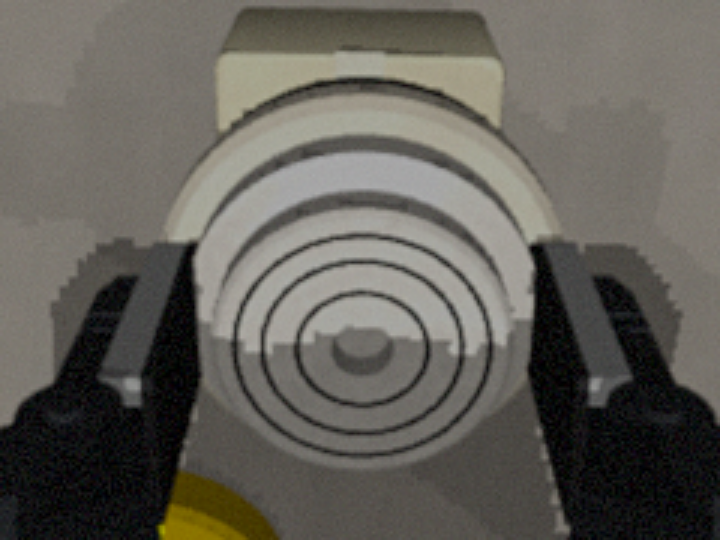

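```bash
python3 -m jog '[[[0,0,0],[0,0,0],-0.37],[[0,0,0],[0,0,0],-0.37],[[0,0,-0.01],[0,0,0],-0.37],[[0,0,-0.01],[0,0,0],-0.37]]' | grep -E 'pos|contact'
python3 -m jog '[[[0,0,-0.01],[0,0,0],-0.37],[[0,0,-0.01],[0,0,0],-0.37]]' | grep -E 'pos|contact'
python3 -m jog '[[[0,0,-0.01],[0,0,0],-0.37],[[0,0,-0.01],[0,0,0],-0.37]]' | grep -E 'pos|contact'
```

```text
position: [409.0, 268.5, 20.3]
contact_force: [-0.0, 0.2, 0.3]
position: [409.2, 268.7, 19.5]
contact_force: [-0.4, 0.4, -0.8]
position: [409.4, 268.9, 19.2]
contact_force: [-1.3, -0.2, 4.8]
```

The tips touch the carrier at TCP 19.2, so the tip offset is about 27 mm. I'll back off 1.5 mm and grip.

```bash
python3 -m jog '[[[0,0,0.02],[0,0,0],-0.37],[[0,0,0.02],[0,0,0],-0.24],[[0,0,0.02],[0,0,0],-0.18],[[0,0,0.02],[0,0,0],-0.1],[[0,0,0.02],[0,0,0],0],[[0,0,0.02],[0,0,0],0]]' | tail -4
python3 -m jog '[[[0,0,0],[0,0,0],1],[[0,0,0],[0,0,0],1],[[0,0,0],[0,0,0],1],[[0,0,0.02],[0,0,0],1],[[0,0,0.05],[0,0,0],1],[[0,0,0.05],[0,0,0],1]]'
```

```text
ee_rot: [0.734, -0.68, 0.0, -0.001]
contact_force: [-1.7, -1.4, 9.4]
gripper_width: 48.6
grasp_force: 60.3
clock: 24.75
position: [409.4, 268.9, 25.7]
ee_rot: [0.733, -0.68, -0.0, -0.0]
contact_force: [1.2, 0.2, 0.0]
gripper_width: 48.9
grasp_force: 62.0
```

```bash
python3 -m jog '[[[0,0,0.05],[0,0,0],1],[[0,0,0.15],[0,0,0],1],[[0,0,0.3],[0,0,0],1],[[0,0,0.6],[0,0,0],1],[[0,0,0.8],[0,0,0],1],[[0,0,1],[0,0,0],1],[[0,0,1],[0,0,0],1],[[0,0,1],[0,0,0],1]]'
python3 -c "
from h import *
st();d=get_image('wrist');save('w10',d['frame']);bands(d,(410,269),60,[(140,150),(145,170),(42,50),(26,34)])"
```

```text
clock: 25.55
position: [409.2, 268.8, 126.0]
ee_rot: [0.733, -0.68, -0.0, -0.0]
contact_force: [-0.4, -0.5, -1.3]
gripper_width: 49.1
grasp_force: 62.2
t 25.55 pos [409.2 268.8 126. ] closeang 4.300000000000011 tilt 0.05 j6 -0.84 w 49.1 g 62.2 F [-0.4 -0.5 -1.3]
145 170 11343 circ 408.5 262.3 D 76.4 ell [408.2 266.5] [48.5 76.8] rect [array([405.5, 265.8]), array([62.2, 54.6]), np.float64(40.0)]
42 50 4553 circ 408.7 269.8 D 66.4 ell [408.8 269.4] [65.3 66.2] rect [array([409.5, 264. ]), array([65.7, 54.4]), np.float64(5.7)]
26 34 554 circ 411.4 242.3 D 48.3 ell [411.7 242. ] [17.6 61.5] rect [array([411.5, 241. ]), array([47.2, 13.4]), np.float64(5.3)]
```

View pics/w10.png

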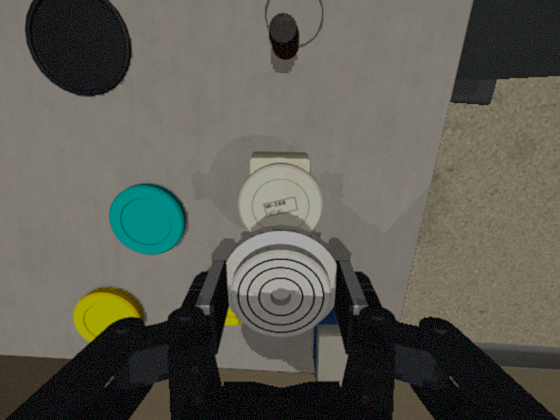

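The chuck is held at (281,283), apparently level. The carrier and carton below, at (281,200), and the vial are undisturbed. The chuck dish is at (78,42).

```bash
cat >> h.py <<'E'
def heldplane(z0,c,r,d=None):
    d=d or get_image('wrist');P=pts(d).reshape(-1,3);m=(np.hypot(P[:,0]-c[0],P[:,1]-c[1])<r)&(abs(P[:,2]-z0)<8);w=P[m]
    for _ in range(4):
        A=np.c_[w[:,:2]-c,np.ones(len(w))];k=np.linalg.lstsq(A,w[:,2],rcond=None)[0];e=abs(w[:,2]-A@k);w=w[e<max(1,2*np.median(e))]
    print('plane',k.round(3),len(w))
E
python3 -c "
from h import *
heldplane(168,(409,268),18)"
python3 -m jog '[[[0.15,-0.1,0],[0,0,0],1],[[0.4,-0.27,0],[0,0,0],1],[[0.7,-0.47,0],[0,0,0],1],[[1,-0.67,0],[0,0,0],1]]' >/dev/null
python3 -m jog '[[[0.25,-0.16,-0.1],[0,0,0],1],[[0.45,-0.3,-0.2],[0,0,0],1],[[0.6,-0.38,-0.4],[0,0,0],1],[[0.645,-0.405,-0.6],[0,0,0],1],[[0.645,-0.405,-0.8],[0,0,0],1],[[0.645,-0.405,-0.9],[0,0,0],1],[[0.645,-0.405,-0.9],[0,0,0],1],[[0.645,-0.405,-0.9],[0,0,0],1]]'
python3 -c "
from h import *
st();d=get_image('wrist');heldplane(78,(574,161),18,d);bands(d,(574,161),50,[(3.4,8),(70,85)])"
```

```text
plane [-5.00000e-03 -5.00000e-03  1.65952e+02] 4052
clock: 26.85
position: [574.1, 161.5, 35.8]
ee_rot: [0.734, -0.68, 0.0, 0.0]
contact_force: [-0.4, 0.3, -0.5]
gripper_width: 48.2
grasp_force: 62.3
t 26.85 pos [574.1 161.5  35.8] closeang 4.400000000000006 tilt 0.02 j6 -0.47 w 48.2 g 62.3 F [-0.4  0.3 -0.5]
plane [-4.0000e-03 -4.0000e-03  7.6478e+01] 4090
3.4 8 1473 circ 574.5 160.9 D 79.4 ell [574.6 160.9] [78.8 79.1] rect [array([575.8, 150.6]), array([79.1, 58.2]), np.float64(7.2)]
70 85 9157 circ 573.1 155.4 D 76.4 ell [572.9 159.9] [44.4 76.2] rect [array([571.1, 158.3]), array([66.6, 47.1]), np.float64(33.9)]
```

```bash
python3 -m jog '[[[0,0,-0.2],[0,0,0],1],[[0,0,-0.38],[0,0,0],1],[[0,0,-0.48],[0,0,0],1],[[0,0,-0.52],[0,0,0],1],[[0,0,-0.535],[0,0,0],1],[[0,0,-0.535],[0,0,0],1],[[0,0,-0.535],[0,0,0],1]]'
python3 -m jog '[[[0,0,-0.01],[0,0,0],1],[[0,0,-0.01],[0,0,0],1],[[0,0,-0.01],[0,0,0],1]]'|grep -E 'pos|contact'
python3 -m jog '[[[0,0,-0.01],[0,0,0],1],[[0,0,-0.01],[0,0,0],1],[[0,0,-0.01],[0,0,0],1]]'|grep -E 'pos|contact'
```

```text
clock: 27.6
position: [574.5, 161.7, -16.9]
ee_rot: [0.733, -0.68, 0.0, -0.001]
contact_force: [-0.2, -0.6, -0.8]
gripper_width: 49.2
grasp_force: 62.2
position: [574.0, 161.4, -18.6]
contact_force: [0.1, -0.2, -0.9]
position: [573.9, 161.3, -19.9]
contact_force: [-1.0, 0.7, -1.2]
```

```bash
python3 -m jog '[[[0,0,-0.01],[0,0,0],1],[[0,0,-0.01],[0,0,0],1],[[0,0,-0.01],[0,0,0],1]]'|grep -E 'pos|contact'
python3 -m jog '[[[0,0,-0.01],[0,0,0],1],[[0,0,-0.01],[0,0,0],1],[[0,0,-0.01],[0,0,0],1]]'|grep -E 'pos|contact'
```

```text
position: [573.9, 161.3, -20.9]
contact_force: [0.2, -0.4, -1.1]
position: [573.9, 161.3, -21.8]
contact_force: [0.2, -0.2, -0.8]
```

```bash
python3 -m jog '[[[0,0,-0.01],[0,0,0],1],[[0,0,-0.01],[0,0,0],1],[[0,0,-0.01],[0,0,0],1]]'|grep -E 'pos|contact'
python3 -c "
from h import *
heldplane(19,(574,161),18)"
```

```text
position: [574.0, 161.3, -21.9]
contact_force: [-2.0, -0.3, 6.3]
plane [-4.0000e-03 -2.0000e-03  1.8817e+01] 4049
```

Contact is made and the chuck's top is at 18.8 mm, so it is seated. I'll release it, rise and move back towards the pile.

```bash
python3 -m jog '[[[0,0,0.01],[0,0,0],-0.2],[[0,0,0.01],[0,0,0],-0.4],[[0,0,0.01],[0,0,0],-0.6],[[0,0,0.02],[0,0,0],-0.6],[[0,0,0.1],[0,0,0],-0.6],[[0,0,0.4],[0,0,0],-0.6],[[0,0,0.8],[0,0,0],-1],[[0,0,1],[0,0,0],-1],[[0,0,1],[0,0,0],-1]]'
python3 -m jog '[[[-0.2,0.2,0.5],[0,0,0],-1],[[-0.6,0.5,0.8],[0,0,0],-1],[[-1,0.67,0.8],[0,0,0],-1],[[-1,0.67,0.8],[0,0,0],-1],[[-1,0.67,0.8],[0,0,0],-1],[[-1,0.67,0.8],[0,0,0],-1]]'
python3 -c "
from h import *
st();d=get_image('wrist');heldplane(19,(574,161),15,d);bands(d,(574,161),50,[(3.4,7),(8.5,30)])
bands(d,(409,269),70,[(42,50),(26,34)]);d=get_image('top');bands(d,(574,161),50,[(3.4,7),(8.5,30)])"
```

```text
clock: 30.05
position: [576.3, 162.5, 81.8]
ee_rot: [0.734, -0.679, 0.002, -0.004]
contact_force: [0.2, -0.0, 1.2]
gripper_width: 85.2
grasp_force: 0.0
clock: 30.65
position: [474.0, 228.0, 156.6]
ee_rot: [0.733, -0.68, 0.0, 0.001]
contact_force: [0.1, -0.2, -0.3]
gripper_width: 85.5
grasp_force: 0.0
t 30.65 pos [474.  228.  156.6] closeang 4.300000000000011 tilt 0.06 j6 -0.68 w 85.5 g 0.0 F [ 0.1 -0.2 -0.3]
plane [-9.0000e-03 -2.0000e-03  1.8663e+01] 741
3.4 7 1156 circ 574.2 161.3 D 79.7 ell [574.1 161.2] [79.1 79.3] rect [array([574. , 161.1]), array([78.7, 78.8]), np.float64(45.2)]
8.5 30 3027 circ 572.4 161.3 D 54.2 ell [572.4 161.2] [53.6 53.9] rect [array([572.3, 161.2]), array([53.3, 53.4]), np.float64(62.0)]
42 50 3832 circ 408.7 269.5 D 66.8 ell [408.7 269.5] [66.2 66.3] rect [array([408.9, 269.7]), array([65.8, 66. ]), np.float64(50.0)]
26 34 534 circ 409.7 270.4 D 83.7 ell [412.9 267. ] [59.4 89.1] rect [array([423.1, 262.8]), array([83.6, 44.9]), np.float64(60.4)]
3.4 7 192 circ 573.9 161.3 D 98.7 ell [572.5 161.2] [92.8 96.6] rect [array([572. , 159.9]), array([88.5, 93.5]), np.float64(24.0)]
8.5 30 294 circ 577.7 160.9 D 77.3 ell [579.8 164.4] [63.6 76.1] rect [array([580.6, 166.4]), array([67.4, 64.7]), np.float64(0.5)]
```

```bash
python3 -m jog '[[[-0.3,0.2,-0.1],[0,0,0],-1],[[-0.653,0.413,-0.3],[0,0,0],-1],[[-0.653,0.413,-0.6],[0,0,0],-1],[[-0.653,0.413,-0.9],[0,0,0],-1],[[-0.653,0.413,-0.9],[0,0,0],-1],[[-0.653,0.413,-0.9],[0,0,0],-1]]'|grep -E 'pos|contact'
python3 -m jog '[[[0,0,-0.2],[0,0,0],-1],[[0,0,-0.4],[0,0,0],-1],[[0,0,-0.54],[0,0,0],-0.85],[[0,0,-0.59],[0,0,0],-0.8],[[0,0,-0.6],[0,0,0],-0.75],[[0,0,-0.6],[0,0,0],-0.75],[[0,0,-0.6],[0,0,0],-0.75]]'
python3 -c "
from h import *
bands(get_image('wrist'),(409,269),70,[(42,50),(26,34)])"
```

```text
position: [409.4, 269.2, 67.0]
contact_force: [-0.5, 1.3, 0.3]
clock: 32.05
position: [409.3, 270.3, 8.3]
ee_rot: [0.733, -0.68, -0.0, -0.001]
contact_force: [-0.2, -0.1, -0.1]
gripper_width: 74.8
grasp_force: 0.0
42 50 16094 circ 408.5 263.6 D 101.1 ell [409. 269.] [63.4 96.7] rect [array([405.9, 266.5]), array([81.6, 68. ]), np.float64(40.6)]
26 34 1937 circ 411.4 244.4 D 49.8 ell [411.9 243.3] [21.2 61.1] rect [array([411.6, 241.9]), array([48.7, 15.5]), np.float64(5.8)]
```

```bash
python3 -m jog '[[[-0.003,0,-0.01],[0,0,0],-0.6],[[-0.003,0,-0.01],[0,0,0],-0.5],[[-0.003,0,-0.01],[0,0,0],-0.4],[[-0.003,0,-0.01],[0,0,0],-0.3],[[-0.003,0,-0.01],[0,0,0],-0.3]]'
```

```text
clock: 32.6
position: [408.8, 270.1, 7.6]
ee_rot: [0.734, -0.68, 0.0, -0.001]
contact_force: [-0.5, -1.1, 8.7]
gripper_width: 63.8
grasp_force: 63.5
```

```bash
python3 -m jog '[[[0,0,0],[0,0,0],1],[[0,0,0],[0,0,0],1],[[0,0,0.02],[0,0,0],1],[[0,0,0.05],[0,0,0],1],[[0,0,0.1],[0,0,0],1],[[0,0,0.2],[0,0,0],1],[[0,0,0.4],[0,0,0],1],[[0,0,0.7],[0,0,0],1],[[0,0,1],[0,0,0],1],[[0,0,1],[0,0,0],1],[[0,0,1],[0,0,0],1]]'
python3 -c "
from h import *
d=get_image('wrist');bands(d,(409,269),70,[(26,34)]);heldplane(145,(409,269),22,d)
bands(d,(416,148),25,[(40,60)])"
```

```text
clock: 33.7
position: [408.3, 269.8, 107.2]
ee_rot: [0.733, -0.68, -0.0, -0.001]
contact_force: [0.2, -0.1, -0.7]
gripper_width: 63.5
grasp_force: 65.8
26 34 3489 circ 410.8 259.3 D 66.0 ell [411.7 259.7] [57.2 68.1] rect [array([410.4, 258.5]), array([48. , 47.8]), np.float64(3.7)]
plane [ 4.00000e-03 -2.00000e-03  1.44214e+02] 5892
40 60 893 circ 416.3 147.9 D 18.7 ell [416.2 147.9] [18.  18.6] rect [array([416.3, 147.9]), array([17.7, 18.3]), np.float64(44.8)]
```

```bash
python3 -m jog '[[[0.05,-0.15,0.1],[0,0,0],1],[[0.14,-0.4,0.2],[0,0,0],1],[[0.25,-0.7,0.2],[0,0,0],1],[[0.36,-1,0.2],[0,0,0],1]]' >/dev/null
python3 -m jog '[[[0.12,-0.33,0],[0,0,0],1],[[0.24,-0.66,0],[0,0,0],1],[[0.36,-1,0],[0,0,0],1]]' >/dev/null
python3 -m jog '[[[0.12,-0.33,0],[0,0,0],1],[[0.24,-0.66,0],[0,0,0],1],[[0.36,-1,0],[0,0,0],1]]' >/dev/null
python3 -m jog '[[[0.12,-0.33,0],[0,0,0],1],[[0.24,-0.66,0],[0,0,0],1],[[0.32,-0.85,0],[0,0,0],1],[[0.36,-0.95,0],[0,0,0],1],[[0.36,-1,0],[0,0,0],1],[[0.36,-1,0],[0,0,0],1],[[0.36,-1,0],[0,0,0],1]]'
python3 -c "
from h import *
st();d=get_image('wrist');bands(d,(553,-173),65,[(3.4,7)]);heldplane(165,(553,-131),22,d)"
```

```text
clock: 35.45
position: [551.8, -129.7, 126.1]
ee_rot: [0.734, -0.679, -0.0, 0.0]
contact_force: [0.8, 0.8, -0.6]
gripper_width: 63.5
grasp_force: 65.8
t 35.45 pos [ 551.8 -129.7  126.1] closeang 4.400000000000006 tilt 0.04 j6 0.02 w 63.5 g 65.8 F [ 0.8  0.8 -0.6]
3.4 7 1579 circ 553.5 -173.4 D 91.5 ell [ 553.5 -173.4] [91.1 91.2] rect [array([ 553.4, -173.4]), array([90.6, 91. ]), np.float64(80.7)]
plane [ 5.00000e-03 -5.00000e-03  1.63212e+02] 5891
```

```bash
python3 -m jog '[[[0.01,-0.2,-0.1],[0,0,0],1],[[0.01,-0.4,-0.3],[0,0,0],1],[[0.01,-0.43,-0.55],[0,0,0],1],[[0.01,-0.43,-0.8],[0,0,0],1],[[0.01,-0.43,-1],[0,0,0],1],[[0.01,-0.43,-1],[0,0,0],1]]' >/dev/null
python3 -m jog '[[[0,0,-0.2],[0,0,0],1],[[0,0,-0.35],[0,0,0],1],[[0,0,-0.41],[0,0,0],1],[[0,0,-0.42],[0,0,0],1],[[0,0,-0.42],[0,0,0],1],[[0,0,-0.42],[0,0,0],1]]'
python3 -m jog '[[[0,0,-0.015],[0,0,0],1],[[0,0,-0.015],[0,0,0],1],[[0,0,-0.015],[0,0,0],1]]'|grep -E 'pos|contact'
python3 -m jog '[[[0,0,-0.01],[0,0,0],1],[[0,0,-0.01],[0,0,0],1],[[0,0,-0.01],[0,0,0],1]]'|grep -E 'pos|contact'
python3 -c "
from h import *
heldplane(20,(553,-173),22)"
```

```text
clock: 36.7
position: [554.2, -173.3, -14.6]
ee_rot: [0.734, -0.68, 0.001, -0.001]
contact_force: [-0.9, 0.1, 0.2]
gripper_width: 63.5
grasp_force: 65.9
position: [553.4, -173.4, -17.1]
contact_force: [0.2, 0.1, -0.6]
position: [553.2, -173.4, -18.4]
contact_force: [0.7, -0.1, 0.0]
plane [1.000e-03 2.000e-03 1.865e+01] 6057
```

```bash
python3 -m jog '[[[0,0,-0.01],[0,0,0],1],[[0,0,-0.01],[0,0,0],1],[[0,0,-0.01],[0,0,0],1]]'|grep -E 'pos|contact'
```

```text
position: [553.3, -173.4, -19.3]
contact_force: [0.5, 0.5, -0.5]
```

```bash
python3 -m jog '[[[0,0,-0.01],[0,0,0],1],[[0,0,-0.01],[0,0,0],1],[[0,0,-0.01],[0,0,0],1]]'|grep -E 'pos|contact'
python3 -m jog '[[[0,0,0],[0,0,0],-0.6],[[0,0,0],[0,0,0],-0.8],[[0,0,0],[0,0,0],-0.8],[[0,0,0.02],[0,0,0],-0.8],[[0,0,0.1],[0,0,0],-0.8],[[0,0,0.4],[0,0,0],-0.9],[[0,0,0.8],[0,0,0],-1],[[0,0,1],[0,0,0],-1],[[0,0,1],[0,0,0],-1]]' | tail -3
python3 -m jog '[[[-0.1,0.3,0.5],[0,0,0],-1],[[-0.2,0.7,0.8],[0,0,0],-1],[[-0.36,1,0.8],[0,0,0],-1],[[-0.36,1,0.8],[0,0,0],-1],[[-0.36,1,0.8],[0,0,0],-1]]'
python3 -c "
from h import *
d=get_image('wrist');bands(d,(553,-173),50,[(3.4,7),(10,25)]);heldplane(18,(553,-173),25,d)"
```

```text
position: [553.4, -173.4, -20.3]
contact_force: [0.7, -0.5, -0.1]
contact_force: [0.9, 0.1, -0.1]
gripper_width: 85.4
grasp_force: 0.0
clock: 39.35
position: [516.7, -72.6, 159.7]
ee_rot: [0.734, -0.679, -0.0, 0.0]
contact_force: [1.1, 0.4, -0.1]
gripper_width: 85.5
grasp_force: 0.0
3.4 7 1461 circ 553.5 -173.4 D 91.8 ell [ 553.4 -173.3] [91.1 91.2] rect [array([ 553.4, -173.2]), array([90.9, 90.6]), np.float64(68.0)]
10 25 5140 circ 551.9 -173.6 D 66.6 ell [ 551.9 -173.6] [65.9 66.3] rect [array([ 552.2, -173.8]), array([65.7, 65.4]), np.float64(4.9)]
plane [7.0000e-03 4.0000e-03 1.6858e+01] 2143
```

The carrier is flat in its dish. Next is the carton, and I'll measure the box dish on the way back.

```bash
python3 -m jog '[[[-0.3,0.5,0.2],[0,0,0],-1],[[-0.5,1,0.4],[0,0,0],-1],[[-0.5,1,0.4],[0,0,0],-1],[[-0.5,1,0.4],[0,0,0],-1],[[-0.5,1,0.4],[0,0,0],-1],[[-0.5,1,0.4],[0,0,0],-1]]' | grep pos
python3 -c "
from h import *
d=get_image('wrist');bands(d,(428,-3),64,[(3.4,7)])
m=((d['frame'].max(2)<70)*255).astype(np.uint8)
P=pts(d);ok=np.hypot(P[...,0]-428,P[...,1]+3)<66
w=P[(m>0)&ok&(P[...,2]<7)&(P[...,2]>-2)][:,:2].astype(np.float32);k=((m>0)&ok&(P[...,2]<7)).astype(np.uint8);n,l,s,c=cv2.connectedComponentsWithStats(cv2.morphologyEx(k,cv2.MORPH_OPEN,np.ones((9,9))))
i=1+s[1:,4].argmax();print(c[i],s[i]);print(cv2.minAreaRect(P[l==i][:,:2].astype(np.float32)))"
python3 -m jog '[[[-0.2,0.5,0],[0,0,0],-1],[[-0.4,1,0],[0,0,0],-1],[[-0.4,1,0],[0,0,0],-1],[[-0.4,1,0],[0,0,0],-1]]' >/dev/null
python3 -m jog '[[[-0.1,0.5,0],[0,0,0],-1],[[-0.17,1,0],[0,0,0],-1],[[-0.17,1,0],[0,0,0],-1],[[-0.17,1,0],[0,0,0],-1],[[-0.17,1,0],[0,0,0],-1]]' |grep pos
python3 -c "
from h import *
st();d=get_image('wrist');bands(d,(409,270),60,[(26,34)])"
```

```text
position: [467.3, 25.5, 198.6]
3.4 7 1202 circ 426.7 -3.1 D 123.0 ell [428.   -3.5] [108.3 142.1] rect [array([418.2,   1.5]), array([98.9, 96.6]), np.float64(63.4)]
[319.0402805  146.03033268] [ 269   92  101  107 6132]
((428.52142333984375, -2.6216049194335938), (99.06976318359375, 74.44071197509766), 63.122779846191406)
position: [410.7, 225.1, 199.2]
t 40.95 pos [410.7 225.1 199.2] closeang 4.199999999999989 tilt 0.09 j6 -0.78 w 85.3 g 0.0 F [-1.1 -0.6 -0.2]
26 34 2821 circ 409.4 270.4 D 83.6 ell [411.3 270. ] [74.  82.2] rect [array([409.3, 270.5]), array([48.1, 73. ]), np.float64(3.9)]
```

```bash
python3 -m jog '[[[-0.01,0.4,-0.2],[0,0,0],-1],[[-0.01,0.44,-0.6],[0,0,0],-1],[[-0.01,0.44,-1],[0,0,0],-1],[[-0.01,0.44,-1],[0,0,0],-1],[[-0.01,0.44,-1],[0,0,0],-1]]' |grep pos
python3 -m jog '[[[0,0,-0.4],[0,0,0],-1],[[0,0,-0.8],[0,0,0],-0.8],[[0,0,-0.95],[0,0,0],-0.7],[[0,0,-0.98],[0,0,0],-0.6],[[0,0,-1],[0,0,0],-0.6],[[0,0,-1],[0,0,0],-0.6],[[0,0,-1],[0,0,0],-0.6]]' |grep -E 'pos|cont|wid'
python3 -m jog '[[[0,0,-0.1],[0,0,0],-0.5],[[0,0,-0.16],[0,0,0],-0.45],[[0,0,-0.16],[0,0,0],-0.4],[[0,0,-0.16],[0,0,0],-0.4]]' |grep -E 'pos|cont|wid'
```

```text
position: [410.1, 269.7, 100.3]
position: [410.3, 271.6, 1.4]
contact_force: [-0.4, 0.2, -0.9]
gripper_width: 68.1
position: [409.2, 270.4, -16.7]
contact_force: [0.0, -0.3, -0.4]
gripper_width: 59.8
```

```bash
python3 -m jog '[[[0,0,0],[0,0,0],-0.2],[[0,0,0],[0,0,0],-0.1],[[0,0,0],[0,0,0],0],[[0,0,0],[0,0,0],1],[[0,0,0],[0,0,0],1],[[0,0,0],[0,0,0],1]]'
```

```text
clock: 43.2
position: [409.7, 271.1, -15.8]
ee_rot: [0.734, -0.68, 0.0, -0.001]
contact_force: [-0.8, 0.4, 5.3]
gripper_width: 46.8
grasp_force: 62.5
```

```bash
python3 -m jog '[[[0,0,0.02],[0,0,0],1],[[0,0,0.06],[0,0,0],1],[[0,0,0.15],[0,0,0],1],[[0,0,0.35],[0,0,0],1],[[0,0,0.65],[0,0,0],1],[[0,0,0.9],[0,0,0],1],[[0,0,1],[0,0,0],1],[[0,0,1],[0,0,0],1]]' |grep -E 'pos|cont|wid'
python3 -m jog '[[[0,-0.15,0.1],[0,0,0],1],[[0,-0.4,0.1],[0,0,-0.05],1],[[0.05,-0.7,0.1],[0,0,-0.1],1],[[0.1,-1,0.1],[0,0,-0.15],1]]' >/dev/null
python3 -m jog '[[[0.03,-0.33,0],[0,0,-0.05],1],[[0.06,-0.66,0],[0,0,-0.08],1],[[0.09,-0.85,0],[0,0,-0.104],1],[[0.09,-0.95,0],[0,0,-0.104],1],[[0.09,-1,0],[0,0,-0.104],1],[[0.09,-1,0],[0,0,-0.104],1],[[0.09,-1,0],[0,0,-0.104],1]]' |grep -E 'pos|cont|wid'
python3 -c "
from h import *
st();d=get_image('wrist')
heldplane(125,(428,70),15,d);bands(d,(428,70),60,[(118,129)])
m=d['frame'].max(2)<70;P=pts(d);k=(m&(np.hypot(P[...,0]-428,P[...,1]+3)<66)&(P[...,2]<7)).astype(np.uint8);n,l,s,c=cv2.connectedComponentsWithStats(cv2.morphologyEx(k,cv2.MORPH_OPEN,np.ones((9,9))))
i=1+s[1:,4].argmax();print(cv2.minAreaRect(P[l==i][:,:2].astype(np.float32)))"
```

```text
position: [409.8, 271.3, 85.1]
contact_force: [-0.6, -0.1, -1.3]
gripper_width: 47.0
position: [428.3, 71.1, 93.6]
contact_force: [-0.5, 0.2, -0.7]
gripper_width: 46.5
t 45.1 pos [428.3  71.1  93.6] closeang 153.9 tilt 0.01 j6 -1.0 w 46.5 g 61.8 F [-0.5  0.2 -0.7]
plane [0. 0. 0.] 0
118 129 1145 circ 424.2 64.7 D 73.1 ell [418.7  54.1] [36.8 96.2] rect [array([417.8,  51.6]), array([30.3, 73.1]), np.float64(64.1)]
((428.22003173828125, -2.737041473388672), (98.2856216430664, 74.35082244873047), 63.43506622314453)
  return _methods._mean(a, axis=axis, dtype=dtype,
  ret = ret.dtype.type(ret / rcount)
```

```bash
python3 -c "
from h import *
d=get_image('wrist');heldplane(140,(428,71),20,d);bands(d,(428,71),55,[(133,146)])"
python3 -m jog '[[[0,-0.2,0],[0,0,0],1],[[0,-0.45,-0.1],[0,0,0],1],[[0,-0.65,-0.3],[0,0,0],1],[[0,-0.74,-0.5],[0,0,0],1],[[0,-0.74,-0.7],[0,0,0],1],[[0,-0.74,-0.8],[0,0,0],1],[[0,-0.74,-0.8],[0,0,0],1]]' |grep -E 'pos|cont|wid'
python3 -c "
from h import *
d=get_image('wrist');heldplane(59,(428,-3),20,d);bands(d,(428,-3),55,[(50,66)])"
```

```text
plane [-3.00000e-03  0.00000e+00  1.39325e+02] 5667
133 146 18736 circ 427.0 71.3 D 84.4 ell [426.5  70.8] [77.  83.9] rect [array([427. ,  71.4]), array([73.9, 74.2]), np.float64(65.3)]
position: [427.6, -3.3, 12.7]
contact_force: [-0.9, -0.2, 1.0]
gripper_width: 46.8
plane [-7.000e-03 -0.000e+00  5.832e+01] 5662
50 66 19182 circ 426.2 -3.3 D 84.4 ell [426.3  -3.5] [77.1 84.8] rect [array([426.4,  -3.1]), array([73.8, 74.8]), np.float64(65.0)]
```

```bash
python3 -m jog '[[[0.01,0,-0.1],[0,0,0],1],[[0.01,0,-0.18],[0,0,0],1],[[0.01,0,-0.23],[0,0,0],1],[[0.01,0,-0.24],[0,0,0],1],[[0.01,0,-0.24],[0,0,0],1]]' |grep -E 'pos|cont|wid'
python3 -m jog '[[[0,0,-0.01],[0,0,0],1],[[0,0,-0.015],[0,0,0],1],[[0,0,-0.015],[0,0,0],1]]'|grep -E 'pos|contact'
```

```text
position: [429.2, -3.4, -10.5]
contact_force: [-0.1, -0.1, -0.7]
gripper_width: 46.9
position: [429.4, -3.4, -11.7]
contact_force: [0.7, 0.5, -1.2]
```

```bash
python3 -m jog '[[[0,0,-0.01],[0,0,0],1],[[0,0,-0.015],[0,0,0],1],[[0,0,-0.015],[0,0,0],1]]'|grep -E 'pos|contact'
python3 -c "
from h import *
heldplane(33,(428,-3),20)"
python3 -m jog '[[[0,0,-0.01],[0,0,0],1],[[0,0,-0.01],[0,0,0],1],[[0,0,-0.01],[0,0,0],1]]'|grep -E 'pos|contact'
```

```text
position: [429.2, -3.4, -13.3]
contact_force: [-0.2, 0.1, -1.2]
plane [-3.0000e-03 -1.0000e-03  3.2321e+01] 5681
position: [429.4, -3.4, -13.8]
contact_force: [-2.1, -0.4, 4.9]
```

Seated. I'll release with a small opening, rise and check everything.

```bash
python3 -m jog '[[[0,0,0.01],[0,0,0],-0.1],[[0,0,0.01],[0,0,0],-0.3],[[0,0,0.01],[0,0,0],-0.35],[[0,0,0.01],[0,0,0],-0.35],[[0,0,0.05],[0,0,0],-0.35],[[0,0,0.2],[0,0,0],-0.35],[[0,0,0.5],[0,0,0],-0.35],[[0,0,0.8],[0,0,0],-0.35],[[0,0,1],[0,0,0],-0.35],[[0,0,1],[0,0,0],-0.35]]'|tail -3
python3 -m jog '[[[0,0.3,0.5],[0,0,0],-0.5],[[0,0.8,1],[0,0,0],-0.5],[[0,0.8,1],[0,0,0],-0.5],[[0,0.8,1],[0,0,0],-0.5],[[0,0.8,1],[0,0,0],-0.5],[[0,0.8,1],[0,0,0],-0.5]]'|grep pos
python3 -c "
from h import *
st();d=get_image('wrist');heldplane(32,(428,-3),20,d);bands(d,(428,-3),60,[(27,40)])
t=get_image('top');P=pts(t)
for n,c,r in(('loupe',(401,-289),55),('chuck',(574,161),55),('carrier',(553,-173),60),('case',(417,-133),40),('vial',(416,148),30)):
  print(n);
  for q in(t,d): bands(q,c,r,[(3.4,7),(10,22),(30,60)])
save('fin',t['frame'])"
```

```text
contact_force: [0.5, 0.3, -1.1]
gripper_width: 57.2
grasp_force: 0.0
position: [428.0, 75.6, 184.0]
t 49.0 pos [428.   75.6 184. ] closeang 153.8 tilt 0.23 j6 -1.01 w 64.1 g 0.0 F [-0.4  0.   0.3]
plane [1.0000e-03 1.0000e-03 3.1867e+01] 1294
27 40 4375 circ 427.8 -3.4 D 83.7 ell [426.   -5.4] [65.1 86.5] rect [array([427.5,  -3.1]), array([72.5, 48.8]), np.float64(64.2)]
loupe
3.4 7 220 circ 401.1 -288.7 D 108.9 ell [ 401.1 -287.7] [104.4 104.8] rect [array([ 402.1, -286.3]), array([104.8,  99.5]), np.float64(16.0)]
10 22 41 circ 398.0 -284.1 D 50.7 ell [ 399.2 -280.7] [23.3 51.7] rect [array([ 398.4, -279. ]), array([19.4, 49.8]), np.float64(85.3)]
30 60 179 circ 402.4 -290.1 D 39.8 ell [ 402.3 -289.6] [38.  38.8] rect [array([ 402.5, -289.7]), array([37.6, 37.4]), np.float64(1.1)]
chuck
3.4 7 176 circ 574.3 162.3 D 108.4 ell [572.5 159.6] [100.4 110.2] rect [array([582.3, 166. ]), array([ 87.8, 101.9]), np.float64(35.9)]
10 22 255 circ 575.0 160.5 D 53.9 ell [574.7 160.6] [52.1 53.4] rect [array([575.8, 160.7]), array([52.5, 51.5]), np.float64(44.5)]
3.4 7 391 circ 573.2 160.9 D 7
[... 769 characters left out ...]
 57.6]), np.float64(65.2)]
case
3.4 7 53 circ 417.4 -132.6 D 78.5 ell [ 417.1 -133. ] [75.4 76.8] rect [array([ 419. , -135.7]), array([73.9, 71.4]), np.float64(37.5)]
30 60 251 circ 418.2 -134.6 D 46.6 ell [ 418.5 -134.4] [44.8 45.7] rect [array([ 418.8, -134. ]), array([44.2, 44.8]), np.float64(42.2)]
vial
3.4 7 18 circ 412.7 148.6 D 20.1 ell [413. 150.] [18.4 20.4] rect [array([411.7, 144.8]), array([ 7.8, 20.1]), np.float64(75.1)]
10 22 77 circ 413.6 148.3 D 21.3 ell [414.1 151. ] [21.3 24.1] rect [array([412.2, 144. ]), array([ 9.5, 21.3]), np.float64(72.3)]
30 60 423 circ 414.7 148.0 D 20.8 ell [414.7 147.1] [17.7 20.7] rect [array([414.9, 146.6]), array([20.3, 17.4]), np.float64(6.9)]
```

View pics/fin.png

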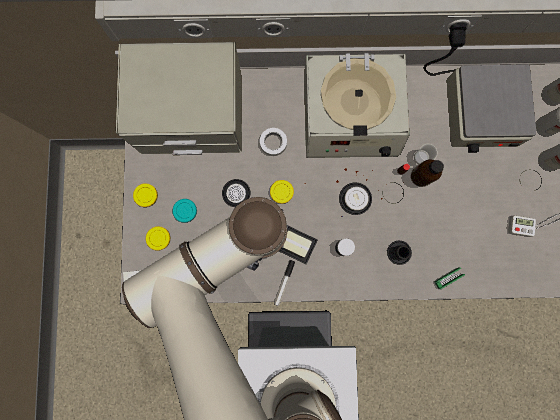

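The final view shows all four items in their dishes: loupe (399,252), chuck (236,193), carrier (355,198) and carton (298,244). The case at (346,247) hasn't moved, and the range data puts the vial where it stood. Handing in.

```bash
python3 -c "
from h import *
print(job_done())"
```

```text
the job is handed in; nothing more can be done
None
```

I handed the job in at about 49 s: the loupe, chuck, carrier and carton all measured flat and within 2 mm of their dish centres, the case and vial had not moved, and a first slipped chuck grip pushed the pile only about 1 mm.

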